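# Pack the otoscope into the instrument chest

## Robot

A 6-joint arm with a two-finger parallel gripper is mounted at the origin on the work surface. World frame = base frame: x ahead of the robot, y to its left, z up, the work surface at z = 0. Lengths are in m, angles in degrees, forces in N, time in s.
With the tool pointing down it reaches from about 0.4 to 0.825 m from the base axis. Payload 7 kg.
Tool frame: the origin (TCP) lies between the finger pads; the fingertips stand 19 mm ahead of it and the grasp point (between the pads) is the TCP; x points along the fingers, y is the direction in which the jaws open and shut, and the axes are right-handed (so a half turn about x gives the same grasp; the last joint's range is limited). The gripper opens to 88 mm and grips with 3 to 60 N. Pads are 19 mm wide; open, the fingers measure 130 mm over their backs; the gripper's body (78 mm by 193 mm) begins 47 mm behind the grasp point.
Start: joints at [88.184, 20.546, 0.682, 0, -70.136, -16.507], TCP at [0.212, 0.641, 0.246] pointing down, gripper open.
Joint ranges: [-176.03, 176.03], [-82.01, 121.73], [-58.28, 71.71], [-173.87, 95.51], [-174.79, -0.11], [-173.66, 173.66]. Speed limits (degrees/s): [136.94, 136.94, 172.46, 180, 180, 180].

## Interface

Orientations are given as [roll, pitch, yaw] about the fixed x, y, z axes, in that order (R = Rz(yaw) Ry(pitch) Rx(roll)).
In Python, from plant import r gives the robot as it stands.
- The arm moves only by the tool send_rows, never from a script. Its argument "plan" is a list of rows, each a list of 2 entries, a list of its own where there are three numbers: the shift along the tool's x, y, z scaled (see below), then the turn, a rotation vector about the tool's x, y, z scaled (see below). A call has exactly 5 rows; each row is the pose to reach, as a shift and turn from the pose measured when the call began, along the tool's axes at that moment; what a row does not reach only later rows make up. The controller multiplies each number of a shift by 0.15 m and each number of a turn by pi/4 rad. A row lasts 1/10 s, in which the tool goes at most 50 mm and 8.59 degrees, less where a joint would pass 70% of its speed; a pose out of reach is approached as far as the arm can. A call with a number of a shift or a turn outside -1 to 1 is refused whole. A call with a gripper value outside its range is refused whole. "jaw" is the opening, from -1 (shut) to 1 (fully open), so that 0 is half open, set as the call begins (left out, the last holds). The fingers move at their own pace and stop on an object; "force" is the grip in N (left out, the last holds). Time passes only in rows, so rows that repeat a pose let the fingers close, or fill a call up. It gives the time, the measured TCP pose, the force and the opening at its end, in the units of the state.
- r.get_state(): the state, without advancing time (a new reading comes with each control period).
- r.capture(name): name is "side" or "top"; returns a dict with "color" (480x640x3 uint8, red, green, blue), "range_z" (480x640 float32, m along the optical axis (not along the pixel's ray), 0 where there is no reading), "mtx" (3x3 intrinsics, pixels), "pose" (4x4, takes a point from camera to world coordinates). Camera axes: x right, y down, z forward; pixel columns grow to the right and rows downward; lengths in m; the calibration is good to about 2 mm. A picture is of the moment at which its call begins.
- r.close_job(): hands the job in, once; it reports no verdict.
Trained networks look in a picture, given as the dict that the camera call returned (one of the last four; its "shot" number tells which), for a name from the list of things; names that differ only in an ending like _2 or _b are one class to them, and where a whole thing is asked for, a point or a joint stands for the part that bears it (a point fixed in the world has none). Each returns a list of dicts, best first, with "score" (0 to 1); they miss things now and then, are a little off and sometimes report something else, mostly with a low value. They report only what shows in the picture. A call takes as long as a camera call. They do not tell look-alikes from the thing itself.
- r.find_in(picture, target): "uv" ([column, row] in pixels, amid what is visible of it).
- r.trace(picture, target): "mask" (480x640 bool, what is visible of it) and "uv" ([column, row] in pixels, amid what is visible of it).
The state is a dict: "time_s": time; "joints": joint angles; "qd": joint speeds; "joint_torque": joint torques, N m; "tcp_pos": TCP position; "eef_rot": TCP orientation; "contact_force": force on the tool from outside, world axes, zero at the start; "moment": the same for the moment, N m; "gripper_width": finger opening in m.
Only numpy, scipy, OpenCV 4.12 (cv2) and the standard library are available. Lean on these libraries where they do the work, as an engineer would, in place of code of your own. Each camera call takes 0.05 s, during which the arm holds its last target. There are 200 camera calls.

## Task

Pack the otoscope away in the aluminium instrument chest: raise the lid until its folding stay straightens and locks and holds it up by itself, then lay the otoscope flat in the empty front compartment, without dropping it. Then break the stay by pushing its knuckle back towards the hinge while the lid is still up, and lower the lid without letting it fall until it is fully shut. Leave the other things on the desk where they are.

Things in the scene. Friction and masses are not known exactly. Their poses are not given: they have to be found in the camera images.
- chest: Aluminium chest fixed on the desk, 200 (x) x 300 (y) mm, rim 85 mm above the desk, walls 3 mm. Origin: centre of its underside; x points from the handle side to the hinge side, z up. Tray floor 30 mm above the desk; a divider (top 66 mm up, at x +16 mm) parts the empty front bay from the rear bay full of cartons. Stay inside the right-hand (-y) wall. The front latches are already undone.
- lid (a joint): Lid angle, rad: 0 shut and level, grows as it opens; 1.38 when held by the locked stay, at most about 1.39. The lid weighs about 0.45 kg. The hinge is stiff (about 0.2 N m): with the stay broken the lid rests where it is left above about 1.1, but falls shut from lower angles.
- lid_hinge (a point): Point on the hinge axis at the middle of the chest's back rim (chest frame: x +100, y 0, z +85 mm). The hinge axis is the chest's y.
- lid_bar (a point): Middle of the steel bow handle on the lid's front edge: a round bar 12 mm thick, 110 mm long, parallel to the hinge, 42 mm clear of the lid edge and in the lid's plane, so it can be pinched from above with the lid shut or raised. With the lid shut it is 242 mm in front of the hinge axis and 11 mm above it. The frame turns with the lid (it is the chest's with the lid shut).
- stay_joint (a joint): Angle of the stay's middle joint, rad: 0 folded (lid shut), 2.91 arms in line, 3.08 locked past centre on its stop. A light spring drives it into the lock when the lid is raised to its limit and let go. Locked, the lid cannot be pushed down. Below about 2.6 the joint is broken and stays so, and the lid can come down.
- knuckle (a point): Centre of the steel thumb roller at the stay's middle joint (18 mm thick, 18 mm long, along the chest's y), 27 mm inside the chest's right-hand outer face. Locked, it stands about 64 mm above the rim, 78 mm in front of the hinge axis. Pushed some 40 mm towards the hinge (back and about 40 degrees down) with 2 to 4 N it breaks; the lid then sinks about 0.15 rad. Its frame turns with the lower arm.
- front_bay (a point): Middle of the front compartment's floor, 30 mm above the desk. The compartment measures 111 mm (chest x) by 294 mm (chest y), so the otoscope fits in only lengthwise along the chest's y, either way round. Its frame is the chest's.
- otoscope: Otoscope lying loose on the desk, 168 mm long, 0.16 kg: black handle, 30 x 30 mm section with rounded edges, 110 mm long, then a neck and a steel head 45 x 34 x 30 mm. A short black cone points sideways from the head, tip 42 mm from the long axis; a lens disc opposite reaches 22 mm. Origin: under its long axis; x to the head (+83 mm; handle end -85 mm), cone to -y, z up.
- otoscope_mid (a point): Grasp point on the axis of the otoscope's handle, 15 mm above its underside, 15 mm from the origin towards the handle end. Frame as the otoscope's.
- hammer: Reflex hammer lying on the desk beside the otoscope, 193 mm long, with a thin steel shank, a black grip and a rubber cross head 58 mm wide, 24 mm high. Origin under the middle of its length. Leave alone.
- oximeter: Finger pulse oximeter, 62 x 34 x 30 mm, on the desk near the otoscope. Origin under its centre. Leave alone.
- lotion: White bottle, 52 mm across, 125 mm tall, left of the chest. Origin under its centre. Leave alone.
- tumbler: Amber drinking bottle with white cap, 68 mm across, 190 mm tall, left of the chest towards the back. Origin under its centre. Leave alone.
- tape: Roll of paper tape lying flat, 80 mm across, 24 mm high, in front of the chest. Origin under its centre. Leave alone.
Mind the look-alikes: they are no part of the job. Leave any pink or turquoise look-alike of the otoscope alone.

How it is judged:
By the outcome, as a careful person would: the job done as asked, in the order asked, and still so for the second after the job is handed in, with the robot touching nothing.
It also fails if it takes over 72 s, if anything falls off the work surface, if the arm or the gripper's body presses on something with over 40 N, if the wrist force passes 120 N, or if a joint passes its speed limit or range.

## Working session

There is one attempt and no reset: what is moved stays moved. The work goes in short steps, Python scripts to look and compute and a tool call to move; the robot and the scene stay as the last step left them, time stands still between calls to the robot, and variables do not carry over. Pictures are saved under pics/ and viewed, about 8 in all and at most 12, crops included, and the job is handed in when it is done.

Besides the shell and the picture viewer there is one more tool, called after ">>>" as name(argument=value, ...) on one line, values as JSON. send_rows: Moves the arm, as the interface text tells. Its arguments: {"type":"object","properties":{"plan":{"type":"array"},"jaw":{"type":"number"},"force":{"type":"number"}},"required":["plan"]}

```bash
mkdir -p pics; ls; cat > h.py <<'E'
import numpy as np, cv2
from scipy.spatial.transform import Rotation as R
from plant import r
def world(p,u,v,z=None):
    K=p["mtx"];T=p["pose"];d=p["range_z"][int(round(v)),int(round(u))] if z is None else z
    c=np.array([(u-K[0,2])/K[0,0]*d,(v-K[1,2])/K[1,1]*d,d]);return T[:3,:3]@c+T[:3,3]
def cloud(p,mask):
    v,u=np.nonzero(mask&(p["range_z"]>0));d=p["range_z"][v,u];K=p["mtx"]
    c=np.c_[(u-K[0,2])/K[0,0]*d,(v-K[1,2])/K[1,1]*d,d];return c@p["pose"][:3,:3].T+p["pose"][:3,3]
def proj(p,X):
    T=p["pose"];c=T[:3,:3].T@(np.array(X)-T[:3,3]);q=p["mtx"]@c;return q[:2]/q[2]
def save(p,n): cv2.imwrite("pics/"+n,p["color"][:,:,::-1])
E
python3 - <<'E'
from h import *
s=r.get_state();print(s)
for n in("top","side"):
    p=r.capture(n);save(p,n+"0.png");print(n,p["pose"].round(3).tolist(),p["mtx"].round(1).tolist())
    for t in("chest","lid","lid_bar","otoscope","hammer","tape","knuckle","lid_hinge"):
        try:
            for q in r.trace(p,t)[:3]:
                c=cloud(p,q["mask"]);print(t,round(q["score"],2),np.round(q["uv"]),np.median(c,0).round(3),c.min(0).round(3),c.max(0).round(3))
        except Exception as e:print(t,e)
E
```

```text
pics
{'time_s': 0.0, 'joints': array([ 8.81835767e+01,  2.05936764e+01,  6.33532708e-01, -2.08441626e-02,
       -7.01354632e+01, -1.65059162e+01]), 'qd': array([ 0.07567542,  0.02608908, -0.06488027, -0.06626524,  0.03184407,
        0.07043031]), 'joint_torque': array([ 1.67765702e-04, -5.82711446e+01,  2.93071425e+01,  6.99704468e+00,
        7.23727353e-03, -1.47802734e-04]), 'tcp_pos': array([0.21208054, 0.64033393, 0.24459325]), 'eef_rot': array([  94.92515615,   89.90240513, -103.40428248]), 'contact_force': array([-0.03889303,  0.12542291, -0.51794848]), 'moment': array([-0.02443441,  0.02621914,  0.01642506]), 'gripper_width': 0.087521026817156}
top [[-0.025, -0.982, 0.189, 0.3], [-1.0, 0.021, -0.02, 0.045], [0.016, -0.19, -0.982, 1.105], [0.0, 0.0, 0.0, 1.0]] [[492.2, 0.0, 324.6], [0.0, 492.2, 247.1], [0.0, 0.0, 1.0]]
chest 0.74 [131. 196.] [0.598 0.414 0.159] [ 0.577  0.395 -0.004] [0.678 0.459 0.194]
chest 0.64 [254. 198.] [0.602 0.167 0.106] [ 0.471  0.012 -0.004] [0.72  0.317 0.115]
lid 0.55 [258. 195.] [0.61  0.166 0.107] [ 0.471  0.012 -0.004] [0.767 0.345 0.115]
lid_
[... 1007 characters left out ...]
34. 200.] [0.596 0.133 0.105] [ 0.47   0.008 -0.003] [0.872 0.501 0.112]
otoscope 0.77 [416. 336.] [ 0.489 -0.273  0.026] [ 0.413 -0.306 -0.004] [ 0.609 -0.225  0.032]
otoscope 0.66 [221. 250.] [0.299 0.196 0.027] [ 0.278  0.127 -0.002] [0.347 0.317 0.033]
otoscope 0.6 [366. 437.] [ 0.264 -0.37   0.028] [ 0.187 -0.399 -0.003] [ 0.357 -0.325  0.033]
hammer 0.75 [384. 301.] [ 0.508 -0.145  0.016] [ 0.423 -0.165 -0.004] [ 0.636 -0.089  0.026]
tape 0.75 [304. 294.] [ 0.397 -0.012  0.019] [ 0.362 -0.048 -0.003] [0.45  0.057 0.026]
tape 0.39 [279. 154.] [0.595 0.406 0.127] [0.576 0.391 0.003] [0.641 0.449 0.192]
lid_hinge 0.86 [337. 201.] [0.596 0.133 0.105] [0.47  0.008 0.001] [0.863 0.492 0.112]
```

View pics/top0.png

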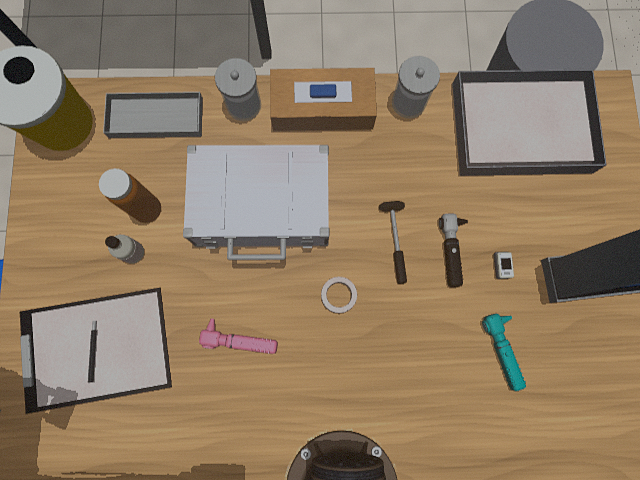

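View pics/side0.png

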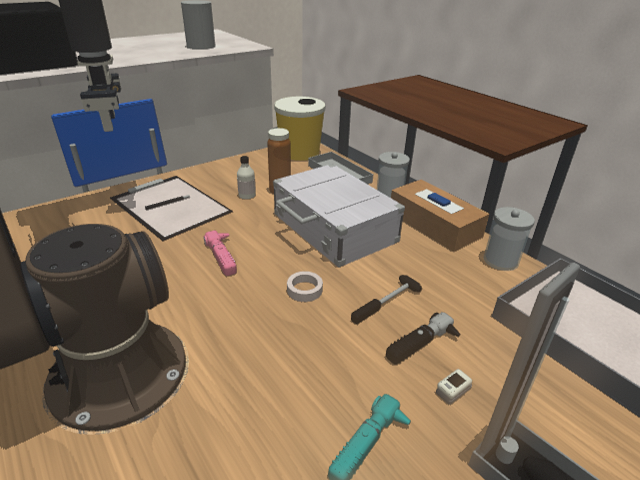

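The top view shows the chest at (257,195) with its handle at (257,250). The real black otoscope is at (453,248), with head and cone up and to the right. The pink and turquoise look-alikes are at (235,340) and (503,350). The hammer lies at (397,240) and the oximeter at (504,265). The side view agrees.

```bash
python3 - <<'E'
from h import *
for n in("top","side"):
    p=r.capture(n); full=np.ones((480,640),bool); c=cloud(p,full)
    def box(a,lo,hi): return a[np.all((a>lo)&(a<hi),1)]
    lid=box(c,[.45,-.02,.1],[.78,.36,.125])
    zt=np.median(lid[:,2]); l=lid[abs(lid[:,2]-zt)<.006]
    rc=cv2.minAreaRect((l[:,:2]*1000).astype(np.float32)); print(n,"lidtop z",zt.round(4),rc)
    b=box(c,[.44,.09,.07],[.505,.25,.125]); print("bar region",len(b))
    # bar strip: front points
    for y in np.arange(.10,.24,.02):
        s=b[abs(b[:,1]-y)<.01]; 
        if len(s): s=s[s[:,0]<s[:,0].min()+.014]; print(round(y,3),len(s),s[:,0].mean().round(4),s[:,0].min().round(4),s[:,0].max().round(4),s[:,2].max().round(4))
    print("bar y",b[b[:,0]<.478][:,1].min(),b[b[:,0]<.478][:,1].max())
    o=box(c,[.39,-.34,.012],[.62,-.2,.05]); h=o[(o[:,2]>.02)&(o[:,0]<.515)]
    print("oto ext",o.min(0).round(4),o.max(0).round(4),"handle top z",np.percentile(h[:,2],90).round(4))
    print(cv2.minAreaRect((h[:,:2]*1000).astype(np.float32)))
    for x in np.arange(.42,.6,.015):
        s=o[abs(o[:,0]-x)<.0075]
        if len(s):print(round(x,3),s[:,1].min().round(4),s[:,1].max().round(4),s[:,2].max().round(4))
s=r.get_state();print(R.from_euler('xyz',s['eef_rot'],degrees=True).as_matrix().round(3))
E
```

```text
top lidtop z 0.1066 ((595.6474609375, 165.0605926513672), (303.6041259765625, 249.25570678710938), 88.8984375)
bar region 442
0.1 15 0.4786 0.4717 0.4854 0.1038
0.12 58 0.476 0.4702 0.4834 0.1064
0.14 45 0.4754 0.4712 0.48 0.1052
0.16 49 0.4759 0.4715 0.4807 0.1058
0.18 49 0.4764 0.4716 0.4812 0.1052
0.2 54 0.4762 0.4713 0.4815 0.1045
0.22 57 0.4775 0.4715 0.4854 0.1033
bar y 0.1067640229116377 0.2264442813575916
oto ext [ 0.4131 -0.3055  0.012 ] [ 0.5796 -0.2389  0.0367] handle top z 0.0318
((464.51727294921875, -265.04083251953125), (101.07341003417969, 32.29042053222656), 1.1614385843276978)
0.42 -0.2795 -0.2506 0.0339
0.435 -0.2787 -0.2491 0.0329
0.45 -0.2817 -0.2491 0.0342
0.465 -0.2812 -0.2488 0.034
0.48 -0.2794 -0.2484 0.0332
0.495 -0.2786 -0.2481 0.0367
0.51 -0.2777 -0.2476 0.0338
0.525 -0.2749 -0.2494 0.0316
0.54 -0.2766 -0.2417 0.0337
0.555 -0.3039 -0.2389 0.0361
0.57 -0.3055 -0.2399 0.0356
0.585 -0.2765 -0.2476 0.0294
side lidtop z 0.1056 ((596.4677734375, 163.6905059814453), (307.8980712890625, 249.27972412109375), 89.37841033935547)
bar region 247
0.1 23 0.4779 0.4715 0.
[... 155 characters left out ...]
 22 0.4748 0.4707 0.4833 0.1011
0.22 21 0.4773 0.4717 0.4848 0.1024
bar y 0.10311565177865945 0.22202445591233388
oto ext [ 0.4122 -0.3063  0.012 ] [ 0.5826 -0.2422  0.0331] handle top z 0.0299
((463.6304016113281, -266.6915283203125), (102.130859375, 31.523292541503906), 0.6628457903862)
0.42 -0.2825 -0.2529 0.0318
0.435 -0.2829 -0.2513 0.0316
0.45 -0.2827 -0.2514 0.0311
0.465 -0.2818 -0.2514 0.0304
0.48 -0.2813 -0.2534 0.0304
0.495 -0.2814 -0.2515 0.0331
0.51 -0.281 -0.2514 0.031
0.525 -0.2787 -0.2542 0.0283
0.54 -0.2816 -0.2487 0.0298
0.555 -0.3052 -0.2422 0.031
0.57 -0.3063 -0.2435 0.0308
0.585 -0.2784 -0.2556 0.027
[[-0.    -0.314 -0.949]
 [-0.    -0.949  0.314]
 [-1.     0.     0.   ]]
```

```bash
cat >> h.py <<'E'
def down(a): 
    c,s=np.cos(np.radians(a)),np.sin(np.radians(a)); return np.array([[0,c,s],[0,s,-c],[-1,0,0]])
def fwd(e,sg=1):  # tool x forward (+x) and e deg down, jaws along y
    c,s=np.cos(np.radians(e)),np.sin(np.radians(e)); return np.array([[c,0,s*sg],[0,sg,0],[-s,0,c*sg]])
def cur():
    s=r.get_state(); return s["tcp_pos"],R.from_euler('xyz',s['eef_rot'],degrees=True).as_matrix(),s
def show(path,dec=2,p0=None,R0=None):
    """path: list of calls; each call = list of up to 5 (pos,Rot); prints scaled rows from predicted start"""
    if p0 is None:p0,R0,s=cur();print("t",round(s["time_s"],2),"tcp",p0.round(4),"w",s["gripper_width"].round(4),"F",s["contact_force"].round(1),"ydir",np.degrees(np.arctan2(R0[1,1],R0[0,1])).round(1),"xax",R0[:,0].round(3),"j",s["joints"].round(0))
    for call in path:
        out=[]
        for p,Q in call:
            sh=R0.T@(np.array(p)-p0)/.15; w=R.from_matrix(R0.T@Q).as_rotvec()/(np.pi/4)
            out.append([(sh.round(dec)+0.).tolist(),(w.round(dec)+0.).tolist()])
        print(out); p0,R0=np.array(call[-1][0]),call[-1][1]
def line(pa,Ra,pb,Rb,n):
    """n calls of 5 rows"""
    w=R.from_matrix(Ra.T@Rb).as_rotvec();k=np.arange(1,5*n+1)/(5*n)
    P=[(np.array(pa)+f*(np.array(pb)-pa),Ra@R.from_rotvec(f*w).as_matrix()) for f in k]
    return [P[5*i:5*i+5] for i in range(n)]
HX,HY,HZ=.7175,.1645,.085
def bar(th,x0=0.4755,z0=.097):
    v=np.array([x0-HX,z0-HZ]); c,s=np.cos(th),np.sin(th) # opening: -x side rises
    return np.array([HX+c*v[0]+s*v[1],HY,HZ-s*v[0]+c*v[1]])
def arc(t0,t1,Rt,n):
    T=t0+(t1-t0)*np.arange(1,5*n+1)/(5*n);P=[(bar(t),Rt) for t in T];return [P[5*i:5*i+5] for i in range(n)]
E
python3 - <<'E'
from h import *
p,Q,s=cur(); D=down(179.5)
a=np.array([.4755,.1645,.25]);b=np.array([.4755,.1645,.13])
show(line(p,Q,a,D,4))
E
```

```text
Traceback (most recent call last):
  File "h.py", line 21, in show
    if p0 is None:p0,R0,s=cur();print("t",round(s["time_s"],2),"tcp",p0.round(4),"w",s["gripper_width"].round(4),"F",s["contact_force"].round(1),"ydir",np.degrees(np.arctan2(R0[1,1],R0[0,1])).round(1),"xax",R0[:,0].round(3),"j",s["joints"].round(0))
                                                                                     ^^^^^^^^^^^^^^^^^^^^^^^^
AttributeError: 'float' object has no attribute 'round'
```

```bash
sed -i 's/s\["gripper_width"\].round(4)/round(s["gripper_width"],4)/' h.py
python3 - <<'E'
from h import *
p,Q,s=cur(); D=down(179.5)
a=np.array([.4755,.1645,.22])
show(line(p,Q,a,D,4))
E
```

```text
t 1.0 tcp [0.2122 0.6408 0.2455] w 0.088 F [ 0.4 -0.1 -0.2] ydir -108.3 xax [-0. -0. -1.] j [ 88.  21.   1.  -0. -70. -17.]
[[[0.01, 0.12, -0.13], [0.08, 0.0, 0.0]], [[0.02, 0.25, -0.27], [0.16, 0.0, 0.0]], [[0.03, 0.37, -0.4], [0.24, 0.0, 0.0]], [[0.03, 0.49, -0.53], [0.32, 0.0, 0.0]], [[0.04, 0.62, -0.67], [0.4, 0.0, 0.0]]]
[[[0.01, 0.08, -0.16], [0.08, 0.0, 0.0]], [[0.02, 0.15, -0.33], [0.16, 0.0, 0.0]], [[0.03, 0.23, -0.49], [0.24, 0.0, 0.0]], [[0.03, 0.3, -0.66], [0.32, 0.0, 0.0]], [[0.04, 0.38, -0.82], [0.4, 0.0, 0.0]]]
[[[0.01, 0.02, -0.18], [0.08, 0.0, 0.0]], [[0.02, 0.04, -0.36], [0.16, 0.0, 0.0]], [[0.03, 0.06, -0.54], [0.24, 0.0, 0.0]], [[0.03, 0.08, -0.72], [0.32, 0.0, 0.0]], [[0.04, 0.11, -0.9], [0.4, 0.0, 0.0]]]
[[[0.01, -0.04, -0.18], [0.08, 0.0, 0.0]], [[0.02, -0.07, -0.36], [0.16, 0.0, 0.0]], [[0.03, -0.11, -0.53], [0.24, 0.0, 0.0]], [[0.03, -0.14, -0.71], [0.32, 0.0, 0.0]], [[0.04, -0.18, -0.89], [0.4, 0.0, 0.0]]]
```

>>> send_rows(plan=[[[0.01,0.12,-0.13],[0.08,0,0]],[[0.02,0.25,-0.27],[0.16,0,0]],[[0.03,0.37,-0.4],[0.24,0,0]],[[0.03,0.49,-0.53],[0.32,0,0]],[[0.04,0.62,-0.67],[0.4,0,0]]], jaw=-0.4, force=25)

```text
time_s: 1.5
tcp_pos: [0.2788, 0.5201, 0.2398]
eef_rot: [-77.2, 90.0, 66.3]
contact_force: [-0.8, 0.5, -0.2]
gripper_width: 0.0534
```

>>> send_rows(plan=[[[0.01,0.08,-0.16],[0.08,0,0]],[[0.02,0.15,-0.33],[0.16,0,0]],[[0.03,0.23,-0.49],[0.24,0,0]],[[0.03,0.3,-0.66],[0.32,0,0]],[[0.04,0.38,-0.82],[0.4,0,0]]])

```text
time_s: 2.0
tcp_pos: [0.3444, 0.4003, 0.234]
eef_rot: [-63.6, 89.9, 61.8]
contact_force: [0.8, -0.1, -1.4]
gripper_width: 0.0269
```

>>> send_rows(plan=[[[0.01,0.02,-0.18],[0.08,0,0]],[[0.02,0.04,-0.36],[0.16,0,0]],[[0.03,0.06,-0.54],[0.24,0,0]],[[0.03,0.08,-0.72],[0.32,0,0]],[[0.04,0.11,-0.9],[0.4,0,0]]])

```text
time_s: 2.5
tcp_pos: [0.4098, 0.2799, 0.2283]
eef_rot: [-50.0, 89.9, 57.3]
contact_force: [-0.3, 1.1, -0.4]
gripper_width: 0.0266
```

>>> send_rows(plan=[[[0.01,-0.04,-0.18],[0.08,0,0]],[[0.02,-0.07,-0.36],[0.16,0,0]],[[0.03,-0.11,-0.53],[0.24,0,0]],[[0.03,-0.14,-0.71],[0.32,0,0]],[[0.04,-0.18,-0.89],[0.4,0,0]]])

```text
time_s: 3.0
tcp_pos: [0.4756, 0.1594, 0.2225]
eef_rot: [-39.1, 89.8, 50.1]
contact_force: [1.1, -0.4, 0.1]
gripper_width: 0.0263
```

```bash
python3 - <<'E'
from h import *
p,Q,s=cur(); D=down(179.5)
b=np.array([.4752,.1645,.099])
show(line(p,Q,b,D,2),3)
E
```

```text
t 3.0 tcp [0.4756 0.1594 0.2225] w 0.0263 F [ 1.1 -0.4  0.1] ydir 179.1 xax [ 0.002  0.002 -1.   ] j [ 41.   5. -23.  -0. -62. -42.]
[[[0.082, 0.0, 0.003], [-0.001, 0.0, 0.0]], [[0.165, 0.001, 0.006], [-0.002, 0.001, 0.0]], [[0.247, 0.001, 0.01], [-0.002, 0.001, 0.001]], [[0.329, 0.002, 0.013], [-0.003, 0.001, 0.001]], [[0.412, 0.002, 0.016], [-0.004, 0.001, 0.001]]]
[[[0.082, 0.0, 0.003], [-0.001, 0.0, 0.0]], [[0.165, 0.001, 0.007], [-0.002, 0.001, 0.0]], [[0.247, 0.001, 0.01], [-0.002, 0.001, 0.001]], [[0.329, 0.002, 0.013], [-0.003, 0.001, 0.001]], [[0.412, 0.002, 0.016], [-0.004, 0.001, 0.001]]]
```

>>> send_rows(plan=[[[0.08,0,0],[0,0,0]],[[0.16,0,0.01],[0,0,0]],[[0.25,0,0.01],[0,0,0]],[[0.33,0,0.015],[0,0,0]],[[0.41,0,0.016],[0,0,0]]])

```text
time_s: 3.5
tcp_pos: [0.4754, 0.1625, 0.16]
eef_rot: [-36.5, 89.9, 52.7]
contact_force: [0.4, 0.5, 0.6]
gripper_width: 0.0262
```

>>> send_rows(plan=[[[0.08,0,0],[0,0,0]],[[0.16,0,0.01],[0,0,0]],[[0.25,0,0.01],[0,0,0]],[[0.33,0,0.015],[0,0,0]],[[0.41,0,0.016],[0,0,0]]])

```text
time_s: 4.0
tcp_pos: [0.4755, 0.1654, 0.0975]
eef_rot: [-37.0, 89.9, 52.3]
contact_force: [0.7, -0.1, 0.4]
gripper_width: 0.0261
```

>>> send_rows(plan=[[[0,0,0],[0,0,0]],[[0,0,0],[0,0,0]],[[0,0,0],[0,0,0]],[[0,0,0],[0,0,0]],[[0,0,0],[0,0,0]]], jaw=-1)

```text
time_s: 4.5
tcp_pos: [0.479, 0.1653, 0.0992]
eef_rot: [-70.6, 89.5, 18.6]
contact_force: [15.9, -9.8, -3.9]
gripper_width: 0.0113
```

```bash
python3 - <<'E'
from h import *
p,Q,s=cur()
x0=p[0]
P=arc(0,1.39,Q,8)
off=p-bar(0)
P=[[(q+off,m) for q,m in c] for c in P]
show(P,3)
E
```

```text
t 4.5 tcp [0.479  0.1653 0.0992] w 0.0113 F [15.9 -9.8 -3.9] ydir 179.3 xax [ 0.007  0.003 -1.   ] j [ 41.  13. -32.   0. -45. -42.]
[[[-0.056, -0.004, 0.0], [0.0, 0.0, 0.0]], [[-0.112, -0.01, 0.0], [0.0, 0.0, 0.0]], [[-0.167, -0.018, 0.001], [0.0, 0.0, 0.0]], [[-0.223, -0.028, 0.001], [0.0, 0.0, 0.0]], [[-0.277, -0.04, 0.001], [0.0, 0.0, 0.0]]]
[[[-0.054, -0.014, 0.0], [0.0, 0.0, 0.0]], [[-0.108, -0.029, 0.001], [0.0, 0.0, 0.0]], [[-0.162, -0.047, 0.001], [0.0, 0.0, 0.0]], [[-0.214, -0.066, 0.001], [0.0, 0.0, 0.0]], [[-0.266, -0.088, 0.002], [0.0, 0.0, 0.0]]]
[[[-0.051, -0.023, 0.0], [0.0, 0.0, 0.0]], [[-0.102, -0.048, 0.001], [0.0, 0.0, 0.0]], [[-0.151, -0.074, 0.001], [0.0, 0.0, 0.0]], [[-0.2, -0.102, 0.002], [0.0, 0.0, 0.0]], [[-0.247, -0.132, 0.002], [0.0, 0.0, 0.0]]]
[[[-0.046, -0.031, 0.001], [0.0, 0.0, 0.0]], [[-0.092, -0.065, 0.001], [0.0, 0.0, 0.0]], [[-0.136, -0.099, 0.002], [0.0, 0.0, 0.0]], [[-0.179, -0.135, 0.002], [0.0, 0.0, 0.0]], [[-0.221, -0.173, 0.003], [0.0, 0.0, 0.0]]]
[[[-0.04, -0.039, 0.001], [0.0, 0.0, 0.0]], [[-0.079, -0.079, 0.001], [0.0, 0.0, 0.0]], [[-0.117, -0.121, 0.002], [0.0, 0.0, 0.0]], [[-0.153, -0.164, 0.002], [0.0, 0.0, 0.0]], [[-0.187, -0.208, 0.003], [0.0, 0.0, 0.0]]]
[[[-0.033, -0.045, 0.001], [0.0, 0.0, 0.0]], [[-0.064, -0.092, 0.001], [0.0, 0.0, 0.0]], [[-0.094, -0.14, 0.002], [0.0, 0.0, 0.0]], [[-0.122, -0.188, 0.003], [0.0, 0.0, 0.0]], [[-0.148, -0.238, 0.003], [0.0, 0.0, 0.0]]]
[[[-0.025, -0.05, 0.001], [0.0, 0.0, 0.0]], [[-0.047, -0.102, 0.001], [0.0, 0.0, 0.0]], [[-0.069, -0.154, 0.002], [0.0, 0.0, 0.0]], [[-0.088, -0.206, 0.003], [0.0, 0.0, 0.0]], [[-0.105, -0.26, 0.004], [0.0, 0.0, 0.0]]]
[[[-0.016, -0.054, 0.001], [0.0, 0.0, 0.0]], [[-0.029, -0.108, 0.001], [0.0, 0.0, 0.0]], [[-0.041, -0.163, 0.002], [0.0, 0.0, 0.0]], [[-0.051, -0.219, 0.003], [0.0, 0.0, 0.0]], [[-0.059, -0.274, 0.004], [0.0, 0.0, 0.0]]]
```

>>> send_rows(plan=[[[-0.056,-0.004,0],[0,0,0]],[[-0.112,-0.01,0],[0,0,0]],[[-0.167,-0.018,0],[0,0,0]],[[-0.223,-0.028,0],[0,0,0]],[[-0.277,-0.04,0],[0,0,0]]])

```text
time_s: 5.0
tcp_pos: [0.4852, 0.1652, 0.1418]
eef_rot: [-71.4, 89.5, 17.9]
contact_force: [6.5, -2.5, -5.0]
gripper_width: 0.0109
```

>>> send_rows(plan=[[[-0.054,-0.014,0],[0,0,0]],[[-0.108,-0.03,0],[0,0,0]],[[-0.162,-0.047,0],[0,0,0]],[[-0.214,-0.066,0],[0,0,0]],[[-0.266,-0.088,0],[0,0,0]]])

```text
time_s: 5.5
tcp_pos: [0.4983, 0.165, 0.1825]
eef_rot: [-70.8, 89.5, 18.5]
contact_force: [6.1, -1.0, -5.8]
gripper_width: 0.0113
```

```bash
cat >> h.py <<'E'
HX,HY,BX,BZ=.7215,.165,.4795,.096
def ang(p): return np.arctan2(p[2]-HZ,HX-p[0])-np.arctan2(BZ-HZ,HX-BX)
def arcfrom(p,Q,t1,n):
    t0=ang(p);rad=.2423*np.array(1);f=np.arctan2(BZ-HZ,HX-BX)
    c=[(np.array([HX-rad*np.cos(t+f),p[1],HZ+rad*np.sin(t+f)]),Q) for t in t0+(t1-t0)*np.arange(1,5*n+1)/(5*n)]
    print("lid angle",t0.round(3),"radius",np.hypot(HX-p[0],p[2]-HZ).round(4));return [c[5*i:5*i+5] for i in range(n)]
E
python3 - <<'E'
from h import *
p,Q,s=cur();show(arcfrom(p,Q,1.39,6),3)
E
```

```text
lid angle 0.366 radius 0.2435
t 5.5 tcp [0.4983 0.165  0.1825] w 0.0113 F [ 6.1 -1.  -5.8] ydir 179.3 xax [ 0.009  0.003 -1.   ] j [ 40.   9. -24.   0. -57. -41.]
[[[-0.047, -0.031, 0.001], [0.0, 0.0, 0.0]], [[-0.096, -0.056, 0.001], [0.0, 0.0, 0.0]], [[-0.144, -0.083, 0.001], [0.0, 0.0, 0.0]], [[-0.191, -0.111, 0.002], [0.0, 0.0, 0.0]], [[-0.237, -0.141, 0.002], [0.0, 0.0, 0.0]]]
[[[-0.045, -0.031, 0.001], [0.0, 0.0, 0.0]], [[-0.089, -0.064, 0.001], [0.0, 0.0, 0.0]], [[-0.132, -0.099, 0.002], [0.0, 0.0, 0.0]], [[-0.174, -0.135, 0.002], [0.0, 0.0, 0.0]], [[-0.215, -0.172, 0.003], [0.0, 0.0, 0.0]]]
[[[-0.039, -0.039, 0.001], [0.0, 0.0, 0.0]], [[-0.077, -0.079, 0.001], [0.0, 0.0, 0.0]], [[-0.114, -0.12, 0.002], [0.0, 0.0, 0.0]], [[-0.149, -0.163, 0.002], [0.0, 0.0, 0.0]], [[-0.182, -0.206, 0.003], [0.0, 0.0, 0.0]]]
[[[-0.032, -0.045, 0.001], [0.0, 0.0, 0.0]], [[-0.063, -0.091, 0.001], [0.0, 0.0, 0.0]], [[-0.092, -0.138, 0.002], [0.0, 0.0, 0.0]], [[-0.119, -0.185, 0.003], [0.0, 0.0, 0.0]], [[-0.145, -0.234, 0.003], [0.0, 0.0, 0.0]]]
[[[-0.024, -0.05, 0.001], [0.0, 0.0, 0.0]], [[-0.046, -0.1, 0.001], [0.0, 0.0, 0.0]], [[-0.067, -0.151, 0.002], [0.0, 0.0, 0.0]], [[-0.086, -0.203, 0.003], [0.0, 0.0, 0.0]], [[-0.103, -0.255, 0.003], [0.0, 0.0, 0.0]]]
[[[-0.015, -0.053, 0.001], [0.0, 0.0, 0.0]], [[-0.029, -0.106, 0.001], [0.0, 0.0, 0.0]], [[-0.04, -0.16, 0.002], [0.0, 0.0, 0.0]], [[-0.05, -0.215, 0.003], [0.0, 0.0, 0.0]], [[-0.058, -0.269, 0.003], [0.0, 0.0, 0.0]]]
```

>>> send_rows(plan=[[[-0.047,-0.031,0],[0,0,0]],[[-0.096,-0.056,0],[0,0,0]],[[-0.144,-0.083,0],[0,0,0]],[[-0.19,-0.111,0],[0,0,0]],[[-0.237,-0.141,0],[0,0,0]]])

```text
time_s: 6.0
tcp_pos: [0.5169, 0.1645, 0.2182]
eef_rot: [-55.7, 89.7, 33.6]
contact_force: [-8.8, 2.6, 1.9]
gripper_width: 0.0109
```

>>> send_rows(plan=[[[-0.045,-0.031,0],[0,0,0]],[[-0.089,-0.064,0],[0,0,0]],[[-0.132,-0.1,0],[0,0,0]],[[-0.174,-0.135,0],[0,0,0]],[[-0.215,-0.172,0],[0,0,0]]])

```text
time_s: 6.5
tcp_pos: [0.5414, 0.1641, 0.2512]
eef_rot: [-21.9, 89.8, 67.4]
contact_force: [-10.0, 1.9, 4.0]
gripper_width: 0.0111
```

>>> send_rows(plan=[[[-0.039,-0.039,0],[0,0,0]],[[-0.077,-0.079,0],[0,0,0]],[[-0.114,-0.12,0],[0,0,0]],[[-0.149,-0.163,0],[0,0,0]],[[-0.182,-0.206,0],[0,0,0]]])

```text
time_s: 7.0
tcp_pos: [0.5717, 0.1636, 0.2801]
eef_rot: [2.7, 89.9, 92.0]
contact_force: [-9.2, 0.7, 7.8]
gripper_width: 0.0112
```

```bash
python3 - <<'E'
from h import *
p,Q,s=cur();show(arcfrom(p,Q,1.41,4),3)
E
```

```text
lid angle 0.871 radius 0.246
t 7.0 tcp [0.5717 0.1636 0.2801] w 0.0112 F [-9.2  0.7  7.8] ydir 179.3 xax [-0.     0.003 -1.   ] j [ 35.  12.  -7.  -0. -71. -35.]
[[[-0.006, -0.05, 0.001], [0.0, 0.0, 0.0]], [[-0.031, -0.086, 0.001], [0.0, 0.0, 0.0]], [[-0.056, -0.122, 0.002], [0.0, 0.0, 0.0]], [[-0.079, -0.159, 0.002], [0.0, 0.0, 0.0]], [[-0.101, -0.196, 0.003], [0.0, 0.0, 0.0]]]
[[[-0.021, -0.038, 0.001], [0.0, 0.0, 0.0]], [[-0.041, -0.077, 0.001], [0.0, 0.0, 0.0]], [[-0.06, -0.116, 0.002], [0.0, 0.0, 0.0]], [[-0.078, -0.156, 0.002], [0.0, 0.0, 0.0]], [[-0.095, -0.196, 0.003], [0.0, 0.0, 0.0]]]
[[[-0.016, -0.041, 0.001], [0.0, 0.0, 0.0]], [[-0.031, -0.082, 0.001], [0.0, 0.0, 0.0]], [[-0.044, -0.123, 0.002], [0.0, 0.0, 0.0]], [[-0.057, -0.165, 0.002], [0.0, 0.0, 0.0]], [[-0.068, -0.207, 0.003], [0.0, 0.0, 0.0]]]
[[[-0.01, -0.042, 0.001], [0.0, 0.0, 0.0]], [[-0.019, -0.085, 0.001], [0.0, 0.0, 0.0]], [[-0.027, -0.128, 0.002], [0.0, 0.0, 0.0]], [[-0.034, -0.171, 0.002], [0.0, 0.0, 0.0]], [[-0.04, -0.214, 0.003], [0.0, 0.0, 0.0]]]
```

```bash
cat >> h.py <<'E'
HX,HZ,BX,BZ=.7195,.0875,.4775,.0985
E
python3 - <<'E'
from h import *
p,Q,s=cur();show(arcfrom(p,Q,1.41,4),3)
E
```

```text
lid angle 0.871 radius 0.2428
t 7.0 tcp [0.5717 0.1636 0.2801] w 0.0112 F [-9.2  0.7  7.8] ydir 179.3 xax [-0.     0.003 -1.   ] j [ 35.  12.  -7.  -0. -71. -35.]
[[[-0.023, -0.037, 0.0], [0.0, 0.0, 0.0]], [[-0.048, -0.073, 0.001], [0.0, 0.0, 0.0]], [[-0.073, -0.109, 0.001], [0.0, 0.0, 0.0]], [[-0.096, -0.146, 0.002], [0.0, 0.0, 0.0]], [[-0.118, -0.183, 0.002], [0.0, 0.0, 0.0]]]
[[[-0.021, -0.038, 0.001], [0.0, 0.0, 0.0]], [[-0.041, -0.077, 0.001], [0.0, 0.0, 0.0]], [[-0.06, -0.116, 0.002], [0.0, 0.0, 0.0]], [[-0.078, -0.156, 0.002], [0.0, 0.0, 0.0]], [[-0.095, -0.196, 0.003], [0.0, 0.0, 0.0]]]
[[[-0.016, -0.041, 0.001], [0.0, 0.0, 0.0]], [[-0.031, -0.082, 0.001], [0.0, 0.0, 0.0]], [[-0.044, -0.123, 0.002], [0.0, 0.0, 0.0]], [[-0.057, -0.165, 0.002], [0.0, 0.0, 0.0]], [[-0.068, -0.207, 0.003], [0.0, 0.0, 0.0]]]
[[[-0.01, -0.042, 0.001], [0.0, 0.0, 0.0]], [[-0.019, -0.085, 0.001], [0.0, 0.0, 0.0]], [[-0.027, -0.128, 0.002], [0.0, 0.0, 0.0]], [[-0.034, -0.171, 0.002], [0.0, 0.0, 0.0]], [[-0.04, -0.214, 0.003], [0.0, 0.0, 0.0]]]
```

>>> send_rows(plan=[[[-0.024,-0.037,0],[0,0,0]],[[-0.049,-0.073,0],[0,0,0]],[[-0.073,-0.109,0],[0,0,0]],[[-0.096,-0.146,0],[0,0,0]],[[-0.118,-0.183,0],[0,0,0]]])

```text
time_s: 7.5
tcp_pos: [0.5994, 0.1631, 0.299]
eef_rot: [-2.9, 89.9, 86.4]
contact_force: [-4.8, 0.4, 4.6]
gripper_width: 0.0111
```

>>> send_rows(plan=[[[-0.021,-0.038,0],[0,0,0]],[[-0.041,-0.077,0],[0,0,0]],[[-0.06,-0.116,0],[0,0,0]],[[-0.078,-0.156,0],[0,0,0]],[[-0.095,-0.196,0],[0,0,0]]])

```text
time_s: 8.0
tcp_pos: [0.6294, 0.1624, 0.3137]
eef_rot: [-12.0, 89.9, 77.3]
contact_force: [-4.2, -0.1, 4.9]
gripper_width: 0.0109
```

>>> send_rows(plan=[[[-0.016,-0.041,0],[0,0,0]],[[-0.031,-0.082,0],[0,0,0]],[[-0.044,-0.123,0],[0,0,0]],[[-0.057,-0.165,0],[0,0,0]],[[-0.068,-0.207,0],[0,0,0]]])

```text
time_s: 8.5
tcp_pos: [0.661, 0.1619, 0.3238]
eef_rot: [-7.4, 89.9, 82.0]
contact_force: [-2.0, -1.5, 0.8]
gripper_width: 0.0106
```

```bash
python3 - <<'E'
from h import *
p,Q,s=cur();show(arcfrom(p,Q,1.41,1),3)
E
```

```text
lid angle 1.283 radius 0.2435
t 8.5 tcp [0.661  0.1619 0.3238] w 0.0106 F [-2.  -1.5  0.8] ydir 179.3 xax [ 0.     0.002 -1.   ] j [ 30.  19.   9.  -0. -79. -31.]
[[[-0.002, -0.042, 0.0], [0.0, 0.0, 0.0]], [[-0.01, -0.082, 0.001], [0.0, 0.0, 0.0]], [[-0.017, -0.122, 0.001], [0.0, 0.0, 0.0]], [[-0.024, -0.163, 0.002], [0.0, 0.0, 0.0]], [[-0.029, -0.204, 0.002], [0.0, 0.0, 0.0]]]
```

>>> send_rows(plan=[[[-0.006,-0.04,0],[0,0,0]],[[-0.012,-0.08,0],[0,0,0]],[[-0.019,-0.12,0],[0,0,0]],[[-0.024,-0.16,0],[0,0,0]],[[-0.028,-0.19,0],[0,0,0]]])

```text
time_s: 9.0
tcp_pos: [0.6889, 0.1613, 0.3284]
eef_rot: [57.0, 89.9, 146.3]
contact_force: [-17.7, 0.5, 9.2]
gripper_width: 0.0113
```

```bash
python3 - <<'E'
from h import *
p,Q,s=cur();show(arcfrom(p,Q,1.42,1),3)
p=r.capture("side");k=proj(p,[.6395,.042,.149]);print(k)
u,v=int(k[0]),int(k[1]);im=p["color"][max(0,v-130):v+110,max(0,u-160):u+160,::-1];cv2.imwrite("pics/side1.png",cv2.resize(im,None,fx=2,fy=2))
E
```

```text
lid angle 1.399 radius 0.2428
t 9.0 tcp [0.6889 0.1613 0.3284] w 0.0113 F [-17.7   0.5   9.2] ydir 179.3 xax [-0.002  0.001 -1.   ] j [ 29.  22.  13.  -0. -81. -29.]
[[[0.003, -0.007, 0.0], [0.0, 0.0, 0.0]], [[0.002, -0.014, 0.0], [0.0, 0.0, 0.0]], [[0.001, -0.021, 0.0], [0.0, 0.0, 0.0]], [[0.0, -0.027, 0.0], [0.0, 0.0, 0.0]], [[0.0, -0.034, 0.0], [0.0, 0.0, 0.0]]]
[374.49390015 194.38381994]
```

View pics/side1.png

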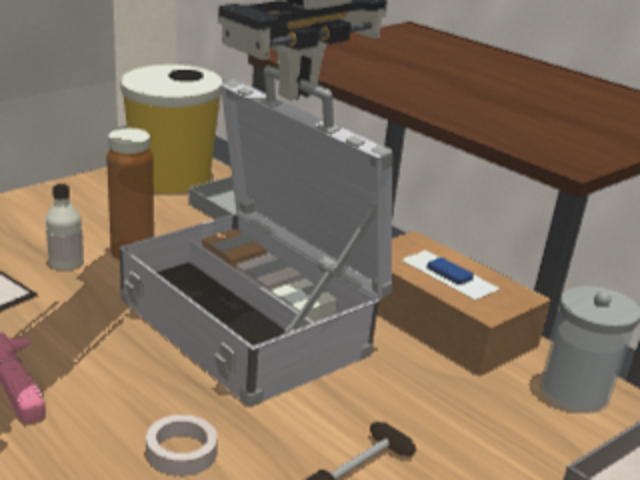

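The lid is at its limit (about 1.39 rad) and the stay looks straight. I'll let go and lift clear.

>>> send_rows(plan=[[[0,0,0],[0,0,0]],[[0,0,0],[0,0,0]],[[0,0,0],[0,0,0]],[[0,0,0],[0,0,0]],[[0,0,0],[0,0,0]]], jaw=0.2)

```text
time_s: 9.55
tcp_pos: [0.6887, 0.1614, 0.3281]
eef_rot: [71.8, 89.8, 161.1]
contact_force: [-0.1, -0.0, 0.4]
gripper_width: 0.0455
```

>>> send_rows(plan=[[[-0.05,0,0],[0,0,0]],[[-0.12,0,0],[0,0,0]],[[-0.22,0,0],[0,0,0]],[[-0.32,0,0],[0,0,0]],[[-0.4,0,0],[0,0,0]]])

```text
time_s: 10.05
tcp_pos: [0.6892, 0.1614, 0.3904]
eef_rot: [40.1, 89.9, 129.5]
contact_force: [0.3, -0.4, -0.3]
gripper_width: 0.0524
```

```bash
python3 - <<'E'
from h import *
p,Q,s=cur();show([])
for n in("side","top"):
    c=r.capture(n);a=cloud(c,np.ones((480,640),bool))
    b=a[(abs(a[:,1]-.1645)<.08)&(a[:,2]>.12)&(a[:,2]<.345)&(a[:,0]>.6)&(a[:,0]<.78)]
    # inner face: min x per z
    for z in np.arange(.14,.35,.03):
        q=b[abs(b[:,2]-z)<.008]
        if len(q):print(n,round(z,2),len(q),np.percentile(q[:,0],[5,50,95]).round(4))
    k=a[(a[:,1]>.03)&(a[:,1]<.06)&(a[:,0]>.58)&(a[:,0]<.67)&(a[:,2]>.09)&(a[:,2]<.24)]
    print("stay",len(k))
    for z in np.arange(.1,.22,.01):
        q=k[abs(k[:,2]-z)<.005]
        if len(q)>1:print(round(z,3),len(q),q.min(0).round(3),q.max(0).round(3))
    if n=="side":
        u,v=map(int,proj(c,[.64,.042,.149]));cv2.imwrite("pics/side2.png",cv2.resize(c["color"][v-75:v+75,u-100:u+100,::-1],None,fx=4,fy=4,interpolation=2))
P=np.array([.483,-.2655,.25]);M=np.array([.50,-.05,.37])
D=down(90.9); 
show(line(p,Q,M,down(135),3)+line(M,down(135),P,D,2))
E
```

```text
t 10.05 tcp [0.6892 0.1614 0.3904] w 0.0524 F [ 0.3 -0.4 -0.3] ydir 179.3 xax [-0.001  0.002 -1.   ] j [ 29.  21.  20.  -0. -89. -29.]
side 0.14 187 [0.7254 0.7279 0.7307]
side 0.17 205 [0.7197 0.7221 0.725 ]
side 0.2 209 [0.714  0.7168 0.7195]
side 0.23 221 [0.7077 0.7107 0.7135]
side 0.26 192 [0.7022 0.7051 0.7082]
side 0.29 174 [0.6836 0.6916 0.7021]
side 0.32 165 [0.6773 0.6797 0.6843]
stay 60
0.1 3 [0.599 0.03  0.097] [0.607 0.031 0.102]
0.11 6 [0.6   0.03  0.105] [0.613 0.032 0.113]
0.12 4 [0.609 0.03  0.116] [0.615 0.033 0.122]
0.13 3 [0.621 0.031 0.128] [0.623 0.032 0.133]
0.14 4 [0.629 0.031 0.142] [0.634 0.047 0.144]
0.15 24 [0.629 0.031 0.145] [0.637 0.048 0.155]
0.16 14 [0.634 0.03  0.155] [0.643 0.048 0.158]
top 0.14 130 [0.7253 0.7272 0.7289]
top 0.17 68 [0.7189 0.721  0.7229]
top 0.2 35 [0.7146 0.7158 0.717 ]
top 0.29 228 [0.682  0.6896 0.6993]
top 0.32 71 [0.6766 0.6787 0.6871]
stay 119
0.1 3 [0.592 0.032 0.098] [0.6   0.032 0.102]
0.11 6 [0.601 0.031 0.106] [0.609 0.032 0.114]
0.12 5 [0.61  0.031 0.117] [0.617 0.031 0.123]
0.13 4 [0.617 0.031 0.129] [0.622 0.031 0.13
[... 608 characters left out ...]
[[0.04, 0.22, -0.45], [0.26, 0.0, 0.0]], [[0.04, 0.28, -0.56], [0.33, 0.0, 0.0]]]
[[[0.01, 0.03, -0.12], [0.07, 0.0, 0.0]], [[0.02, 0.05, -0.25], [0.13, 0.0, 0.0]], [[0.03, 0.08, -0.37], [0.2, 0.0, 0.0]], [[0.04, 0.1, -0.49], [0.26, 0.0, 0.0]], [[0.05, 0.13, -0.62], [0.33, 0.0, 0.0]]]
[[[0.08, -0.09, -0.11], [0.1, 0.0, 0.0]], [[0.16, -0.19, -0.22], [0.2, 0.0, 0.0]], [[0.24, -0.28, -0.33], [0.29, 0.0, 0.0]], [[0.32, -0.37, -0.44], [0.39, 0.0, 0.0]], [[0.4, -0.47, -0.55], [0.49, 0.0, 0.0]]]
[[[0.08, -0.13, -0.07], [0.1, 0.0, 0.0]], [[0.16, -0.26, -0.13], [0.2, 0.0, 0.0]], [[0.24, -0.38, -0.2], [0.29, 0.0, 0.0]], [[0.32, -0.51, -0.27], [0.39, 0.0, 0.0]], [[0.4, -0.64, -0.33], [0.49, 0.0, 0.0]]]
```

View pics/side2.png

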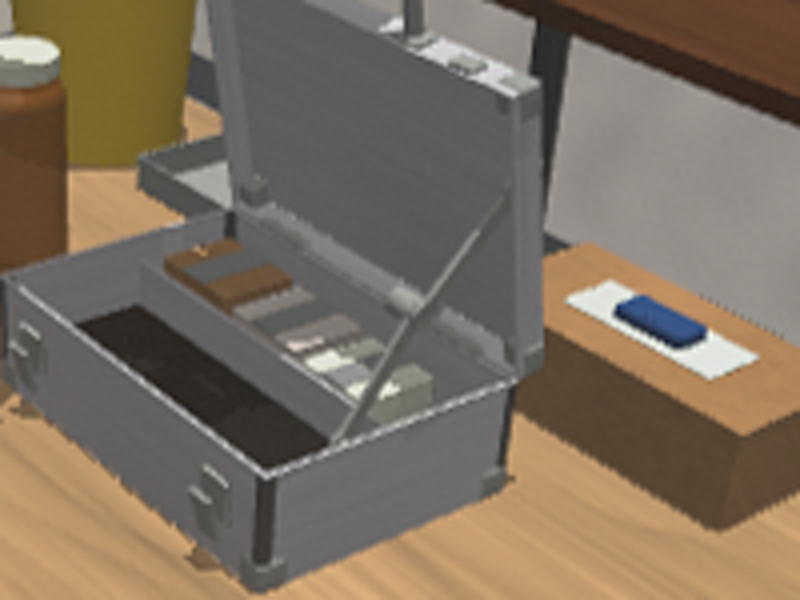

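The lid stays up by itself at about 1.38 rad (inner-face slope 0.19). The knuckle, near (405,305) in the crop, measures about (0.641, 0.041, 0.149), which is the locked position. Next is the otoscope.

>>> send_rows(plan=[[[0.01,0.09,-0.1],[0.07,0,0]],[[0.02,0.17,-0.19],[0.13,0,0]],[[0.03,0.25,-0.29],[0.2,0,0]],[[0.04,0.33,-0.38],[0.26,0,0]],[[0.05,0.42,-0.48],[0.33,0,0]]], jaw=0.4)

```text
time_s: 10.65
tcp_pos: [0.6251, 0.0897, 0.3826]
eef_rot: [20.9, 89.9, 95.3]
contact_force: [0.1, -0.2, 0.7]
gripper_width: 0.0613
```

>>> send_rows(plan=[[[0.01,0.06,-0.11],[0.07,0,0]],[[0.02,0.11,-0.23],[0.13,0,0]],[[0.03,0.17,-0.34],[0.2,0,0]],[[0.04,0.22,-0.45],[0.26,0,0]],[[0.04,0.28,-0.56],[0.33,0,0]]])

```text
time_s: 11.15
tcp_pos: [0.5612, 0.0196, 0.3757]
eef_rot: [55.4, 89.8, 114.9]
contact_force: [0.2, 0.5, -0.2]
gripper_width: 0.0612
```

>>> send_rows(plan=[[[0.01,0.03,-0.12],[0.07,0,0]],[[0.02,0.05,-0.25],[0.13,0,0]],[[0.03,0.08,-0.37],[0.2,0,0]],[[0.04,0.1,-0.49],[0.26,0,0]],[[0.05,0.13,-0.62],[0.33,0,0]]])

```text
time_s: 11.65
tcp_pos: [0.4963, -0.0514, 0.3678]
eef_rot: [74.7, 89.8, 119.1]
contact_force: [0.7, -0.5, 0.2]
gripper_width: 0.0611
```

>>> send_rows(plan=[[[0.08,-0.09,-0.11],[0.1,0,0]],[[0.16,-0.19,-0.22],[0.2,0,0]],[[0.24,-0.28,-0.33],[0.29,0,0]],[[0.32,-0.37,-0.44],[0.39,0,0]],[[0.4,-0.47,-0.55],[0.49,0,0]]])

```text
time_s: 12.15
tcp_pos: [0.4859, -0.1605, 0.3071]
eef_rot: [92.3, 89.8, 114.4]
contact_force: [0.2, 0.4, 0.2]
gripper_width: 0.0617
```

>>> send_rows(plan=[[[0.08,-0.13,-0.07],[0.1,0,0]],[[0.16,-0.26,-0.13],[0.2,0,0]],[[0.24,-0.38,-0.2],[0.29,0,0]],[[0.32,-0.51,-0.27],[0.39,0,0]],[[0.4,-0.64,-0.33],[0.49,0,0]]])

```text
time_s: 12.65
tcp_pos: [0.4754, -0.2691, 0.2463]
eef_rot: [114.6, 89.8, 114.4]
contact_force: [-0.1, 0.5, 0.5]
gripper_width: 0.0615
```

```bash
python3 - <<'E'
from h import *
p,Q,s=cur();A=np.array([.483,-.2655,.09]);B=np.array([.483,-.2655,.023]);D=down(90.9)
show(line(p,Q,A,D,2)+line(A,D,B,D,1),3)
E
```

```text
t 12.65 tcp [ 0.4754 -0.2691  0.2463] w 0.0615 F [-0.1  0.5  0.5] ydir 89.8 xax [-0.001  0.003 -1.   ] j [ -9.   8. -15.  -0. -66. -81.]
[[[0.104, 0.002, 0.005], [-0.002, 0.0, 0.0]], [[0.208, 0.004, 0.01], [-0.005, 0.0, -0.001]], [[0.313, 0.006, 0.016], [-0.007, 0.0, -0.001]], [[0.417, 0.009, 0.021], [-0.009, -0.001, -0.001]], [[0.521, 0.011, 0.026], [-0.012, -0.001, -0.002]]]
[[[0.104, 0.002, 0.005], [-0.002, 0.0, 0.0]], [[0.208, 0.004, 0.01], [-0.005, 0.0, -0.001]], [[0.313, 0.007, 0.015], [-0.007, 0.0, -0.001]], [[0.417, 0.009, 0.021], [-0.009, -0.001, -0.001]], [[0.521, 0.011, 0.026], [-0.012, -0.001, -0.002]]]
[[[0.089, 0.0, 0.0], [0.0, 0.0, 0.0]], [[0.179, 0.0, 0.0], [0.0, 0.0, 0.0]], [[0.268, 0.0, 0.0], [0.0, 0.0, 0.0]], [[0.357, 0.0, 0.0], [0.0, 0.0, 0.0]], [[0.447, 0.0, 0.0], [0.0, 0.0, 0.0]]]
```

>>> send_rows(plan=[[[0.1,0,0.005],[0,0,0]],[[0.21,0,0.01],[-0.005,0,0]],[[0.31,0.006,0.016],[-0.01,0,0]],[[0.42,0.009,0.021],[-0.01,0,0]],[[0.52,0.011,0.026],[-0.012,0,0]]])

```text
time_s: 13.15
tcp_pos: [0.4786, -0.2676, 0.1674]
eef_rot: [118.6, 89.8, 118.9]
contact_force: [-0.3, 0.4, -0.1]
gripper_width: 0.0612
```

>>> send_rows(plan=[[[0.1,0,0.005],[0,0,0]],[[0.21,0,0.01],[-0.005,0,0]],[[0.31,0.006,0.016],[-0.01,0,0]],[[0.42,0.009,0.021],[-0.01,0,0]],[[0.52,0.011,0.026],[-0.012,0,0]]])

```text
time_s: 13.65
tcp_pos: [0.4818, -0.266, 0.0886]
eef_rot: [122.1, 89.8, 123.0]
contact_force: [-0.8, -0.4, 0.4]
gripper_width: 0.0615
```

```bash
python3 - <<'E'
from h import *
p,Q,s=cur();B=np.array([.483,-.2655,.0225]);D=down(90.9)
show(line(p,Q,B,D,1),3)
E
```

```text
t 13.65 tcp [ 0.4818 -0.266   0.0886] w 0.0615 F [-0.8 -0.4  0.4] ydir 90.8 xax [-0.002  0.003 -1.   ] j [ -9.  18. -26.  -0. -46. -80.]
[[[0.088, 0.0, 0.002], [0.0, 0.0, -0.001]], [[0.176, 0.001, 0.003], [-0.001, -0.001, -0.001]], [[0.264, 0.001, 0.005], [-0.001, -0.001, -0.002]], [[0.352, 0.001, 0.007], [-0.001, -0.002, -0.003]], [[0.44, 0.002, 0.009], [-0.002, -0.002, -0.004]]]
```

>>> send_rows(plan=[[[0.09,0,0],[0,0,0]],[[0.18,0,0.003],[0,0,0]],[[0.27,0,0.005],[0,0,0]],[[0.35,0,0.007],[0,0,0]],[[0.435,0,0.009],[0,0,0]]])

```text
time_s: 14.15
tcp_pos: [0.483, -0.2661, 0.0227]
eef_rot: [117.6, 89.8, 118.4]
contact_force: [0.9, 0.4, 0.7]
gripper_width: 0.0615
```

>>> send_rows(plan=[[[0,0,0],[0,0,0]],[[0,0,0],[0,0,0]],[[0,0,0],[0,0,0]],[[0,0,0],[0,0,0]],[[0,0,0],[0,0,0]]], jaw=-1, force=25)

```text
time_s: 14.65
tcp_pos: [0.4834, -0.2661, 0.0233]
eef_rot: [97.0, 89.9, 97.8]
contact_force: [-0.2, 0.6, 2.0]
gripper_width: 0.03
```

```bash
python3 - <<'E'
from h import *
show([])
E
```

```text
t 14.65 tcp [ 0.4834 -0.2661  0.0233] w 0.03 F [-0.2  0.6  2. ] ydir 90.8 xax [-0.     0.002 -1.   ] j [ -9.  23. -29.  -0. -37. -80.]
```

```bash
python3 - <<'E'
from h import *
p,Q,s=cur();A=p+[0,0,.147];D=down(179.4);B=np.array([.515,.13,.20]);C=np.array([.570,.150,.13])
show(line(p,Q,A,Q,1)+line(A,Q,B,D,4)+line(B,D,C,D,1))
E
```

```text
t 14.65 tcp [ 0.4834 -0.2661  0.0233] w 0.03 F [-0.2  0.6  2. ] ydir 90.8 xax [-0.     0.002 -1.   ] j [ -9.  23. -29.  -0. -37. -80.]
[[[-0.2, 0.0, 0.0], [0.0, 0.0, 0.0]], [[-0.39, 0.0, 0.0], [0.0, 0.0, 0.0]], [[-0.59, 0.0, 0.0], [0.0, 0.0, 0.0]], [[-0.78, 0.0, 0.0], [0.0, 0.0, 0.0]], [[-0.98, 0.0, 0.0], [0.0, 0.0, 0.0]]]
[[[-0.01, 0.13, 0.01], [-0.1, 0.0, 0.0]], [[-0.02, 0.26, 0.02], [-0.2, 0.0, 0.0]], [[-0.03, 0.4, 0.04], [-0.3, 0.0, 0.0]], [[-0.04, 0.53, 0.05], [-0.39, 0.0, 0.0]], [[-0.05, 0.66, 0.06], [-0.49, 0.0, 0.0]]]
[[[-0.01, 0.12, 0.06], [-0.1, 0.0, 0.0]], [[-0.02, 0.23, 0.12], [-0.2, 0.0, 0.0]], [[-0.03, 0.35, 0.18], [-0.3, 0.0, 0.0]], [[-0.04, 0.47, 0.24], [-0.39, 0.0, 0.0]], [[-0.05, 0.59, 0.31], [-0.49, 0.0, 0.0]]]
[[[-0.01, 0.09, 0.1], [-0.1, 0.0, 0.0]], [[-0.02, 0.17, 0.2], [-0.2, 0.0, 0.0]], [[-0.03, 0.26, 0.3], [-0.3, 0.0, 0.0]], [[-0.04, 0.34, 0.4], [-0.39, 0.0, 0.0]], [[-0.05, 0.43, 0.5], [-0.49, 0.0, 0.0]]]
[[[-0.01, 0.04, 0.13], [-0.1, 0.0, 0.0]], [[-0.02, 0.08, 0.25], [-0.2, 0.0, 0.0]], [[-0.03, 0.12, 0.38], [-0.3, 0.0, 0.0]], [[-0.04, 0.17, 0.5], [-0.39, 0.0, 0.0]], [[-0.05, 0.21, 0.63], [-0.49, 0.0, 0.0]]]
[[[0.09, -0.07, 0.03], [0.0, 0.0, 0.0]], [[0.19, -0.15, 0.05], [0.0, 0.0, 0.0]], [[0.28, -0.22, 0.08], [0.0, 0.0, 0.0]], [[0.37, -0.29, 0.11], [0.0, 0.0, 0.0]], [[0.47, -0.37, 0.14], [0.0, 0.0, 0.0]]]
```

>>> send_rows(plan=[[[-0.15,0,0],[0,0,0]],[[-0.36,0,0],[0,0,0]],[[-0.57,0,0],[0,0,0]],[[-0.78,0,0],[0,0,0]],[[-0.98,0,0],[0,0,0]]])

```text
time_s: 15.15
tcp_pos: [0.4831, -0.2663, 0.1719]
eef_rot: [89.6, 89.9, 90.4]
contact_force: [0.8, 0.6, -1.8]
gripper_width: 0.0299
```

>>> send_rows(plan=[[[-0.01,0.13,0.01],[-0.1,0,0]],[[-0.02,0.26,0.02],[-0.2,0,0]],[[-0.03,0.4,0.04],[-0.3,0,0]],[[-0.04,0.53,0.05],[-0.39,0,0]],[[-0.05,0.66,0.06],[-0.49,0,0]]])

```text
time_s: 15.65
tcp_pos: [0.4904, -0.1663, 0.1797]
eef_rot: [68.9, 89.8, 91.9]
contact_force: [0.2, -0.0, -2.1]
gripper_width: 0.0298
```

>>> send_rows(plan=[[[-0.01,0.12,0.06],[-0.1,0,0]],[[-0.02,0.23,0.12],[-0.2,0,0]],[[-0.03,0.35,0.18],[-0.3,0,0]],[[-0.04,0.47,0.24],[-0.39,0,0]],[[-0.05,0.59,0.31],[-0.49,0,0]]])

```text
time_s: 16.15
tcp_pos: [0.498, -0.0659, 0.1876]
eef_rot: [49.3, 89.8, 94.5]
contact_force: [0.3, 0.3, -1.9]
gripper_width: 0.0301
```

>>> send_rows(plan=[[[-0.01,0.09,0.1],[-0.1,0,0]],[[-0.02,0.17,0.2],[-0.2,0,0]],[[-0.03,0.26,0.3],[-0.3,0,0]],[[-0.04,0.34,0.4],[-0.39,0,0]],[[-0.05,0.43,0.5],[-0.49,0,0]]])

```text
time_s: 16.65
tcp_pos: [0.5048, 0.0335, 0.1956]
eef_rot: [28.3, 89.8, 95.7]
contact_force: [0.2, 0.4, -2.6]
gripper_width: 0.0298
```

>>> send_rows(plan=[[[-0.01,0.04,0.13],[-0.1,0,0]],[[-0.02,0.08,0.25],[-0.2,0,0]],[[-0.03,0.12,0.38],[-0.3,0,0]],[[-0.04,0.17,0.5],[-0.39,0,0]],[[-0.05,0.21,0.63],[-0.49,0,0]]])

```text
time_s: 17.15
tcp_pos: [0.5114, 0.1334, 0.2034]
eef_rot: [12.6, 89.8, 102.2]
contact_force: [-0.7, -0.5, -1.3]
gripper_width: 0.0299
```

```bash
python3 - <<'E'
from h import *
p,Q,s=cur();D=down(179.4);C=np.array([.570,.150,.12]);E=np.array([.570,.150,.056])
c=r.capture("side");save(c,"side3.png")
a=cloud(r.capture("top"),np.ones((480,640),bool))
# chest walls: front wall rim line, divider
for y in(.05,.08,.28):
    q=a[(abs(a[:,1]-y)<.012)&(a[:,0]>.49)&(a[:,0]<.72)&(a[:,2]<.2)];
    print(y,"rim x",np.percentile(q[(q[:,2]>.078)&(q[:,2]<.092)&(q[:,0]<.56),0],[2,50,98]).round(4) if ((q[:,2]>.078)&(q[:,2]<.092)&(q[:,0]<.56)).any() else None,"div",q[(q[:,2]>.058)&(q[:,2]<.07)&(q[:,0]<.66)&(q[:,0]>.6)].mean(0).round(4))
q=a[(a[:,0]>.5)&(a[:,0]<.6)&(a[:,2]>.08)&(a[:,2]<.091)];print("y rims",q[:,1].min(),q[:,1].max())
show(line(p,Q,C,D,1)+line(C,D,E,D,1),3)
E
```

```text
0.05 rim x [0.5161 0.5177 0.5199] div [0.6324 0.0502 0.0643]
0.08 rim x [0.5167 0.5177 0.5196] div [0.646  0.0808 0.0635]
0.28 rim x [0.5201 0.5213 0.5226] div [nan nan nan]
y rims 0.01627223612985994 0.2998166156155794
t 17.25 tcp [0.5121 0.1346 0.2036] w 0.03 F [ 0.   0.5 -1.6] ydir 179.7 xax [ 0.     0.004 -1.   ] j [ 36.   9. -21.  -0. -60. -36.]
[[[0.112, -0.073, 0.014], [0.003, 0.002, 0.001]], [[0.224, -0.151, 0.036], [0.004, 0.002, 0.001]], [[0.335, -0.229, 0.058], [0.005, 0.003, 0.001]], [[0.446, -0.307, 0.08], [0.006, 0.004, 0.0]], [[0.558, -0.385, 0.102], [0.007, 0.005, 0.0]]]
[[[0.085, 0.0, 0.0], [0.0, 0.0, 0.0]], [[0.171, 0.0, 0.0], [0.0, 0.0, 0.0]], [[0.256, 0.0, 0.0], [0.0, 0.0, 0.0]], [[0.341, 0.0, 0.0], [0.0, 0.0, 0.0]], [[0.427, 0.0, 0.0], [0.0, 0.0, 0.0]]]<stdin>:8: RuntimeWarning: Mean of empty slice.
  ret = um.true_divide(
```

View pics/side3.png

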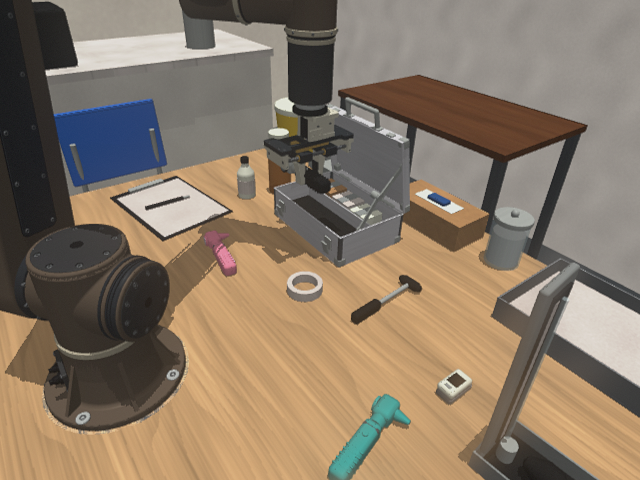

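The otoscope is held at (318,183) over the chest, and the lid is still up. The rim measurements put the chest centre at x of about 0.618 with a yaw of about -0.9°. I'll lower it in.

>>> send_rows(plan=[[[0.05,-0.075,0.02],[0,0,0]],[[0.16,-0.15,0.04],[0.005,0,0]],[[0.29,-0.23,0.06],[0.005,0,0]],[[0.42,-0.31,0.08],[0.01,0,0]],[[0.56,-0.385,0.1],[0.01,0.005,0]]])

```text
time_s: 17.75
tcp_pos: [0.5708, 0.149, 0.1185]
eef_rot: [-95.5, 90.0, -6.3]
contact_force: [-0.4, 0.7, -1.1]
gripper_width: 0.0298
```

```bash
python3 - <<'E'
from h import *
p,Q,s=cur();D=down(179.2);E=np.array([.570,.150,.0545])
show(line(p,Q,E,D,2),3)
E
```

```text
t 17.75 tcp [0.5708 0.149  0.1185] w 0.0298 F [-0.4  0.7 -1.1] ydir 179.1 xax [ 0. -0. -1.] j [ 34.  19. -20.   0. -51. -34.]
[[[0.043, 0.001, 0.001], [0.0, 0.0, 0.0]], [[0.085, 0.001, 0.001], [0.0, 0.0, 0.0]], [[0.128, 0.002, 0.002], [0.0, 0.0, 0.0]], [[0.171, 0.002, 0.003], [0.0, 0.0, 0.0]], [[0.213, 0.003, 0.003], [-0.001, 0.0, 0.0]]]
[[[0.043, 0.001, 0.001], [0.0, 0.0, 0.0]], [[0.085, 0.001, 0.001], [0.0, 0.0, 0.0]], [[0.128, 0.002, 0.002], [0.0, 0.0, 0.0]], [[0.171, 0.002, 0.003], [0.0, 0.0, 0.0]], [[0.213, 0.003, 0.003], [-0.001, 0.0, 0.0]]]
```

>>> send_rows(plan=[[[0.045,0,0],[0,0,0]],[[0.09,0,0],[0,0,0]],[[0.14,0,0],[0,0,0]],[[0.19,0,0],[0,0,0]],[[0.24,0,0],[0,0,0]]])

```text
time_s: 18.25
tcp_pos: [0.5709, 0.1491, 0.0826]
eef_rot: [-58.5, 89.9, 30.6]
contact_force: [-0.5, 0.9, -0.9]
gripper_width: 0.0302
```

>>> send_rows(plan=[[[0.05,0,0],[0,0,0]],[[0.1,0,0],[0,0,0]],[[0.14,0,0],[0,0,0]],[[0.17,0,0],[0,0,0]],[[0.18,0,0],[0,0,0]]])

```text
time_s: 18.75
tcp_pos: [0.5707, 0.149, 0.055]
eef_rot: [-61.9, 90.0, 27.2]
contact_force: [0.0, 0.2, -1.7]
gripper_width: 0.0303
```

>>> send_rows(plan=[[[0.004,0,0],[0,0,0]],[[0.008,0,0],[0,0,0]],[[0.012,0,0],[0,0,0]],[[0.013,0,0],[0,0,0]],[[0.013,0,0],[0,0,0]]])

```text
time_s: 19.25
tcp_pos: [0.5709, 0.1491, 0.0534]
eef_rot: [-61.4, 89.9, 27.8]
contact_force: [-1.1, -1.0, 1.1]
gripper_width: 0.0298
```

It has touched the floor (force went from -1.7 to +1.1 N). Opening slightly and rising.

>>> send_rows(plan=[[[0,0,0],[0,0,0]],[[0,0,0],[0,0,0]],[[0,0,0],[0,0,0]],[[0,0,0],[0,0,0]],[[-0.02,0,0],[0,0,0]]], jaw=-0.06)

```text
time_s: 19.75
tcp_pos: [0.5706, 0.1489, 0.0561]
eef_rot: [-63.3, 90.0, 25.8]
contact_force: [-1.1, 0.1, 0.3]
gripper_width: 0.0411
```

>>> send_rows(plan=[[[-0.06,0,0],[0,0,0]],[[-0.15,0,0],[0,0,0]],[[-0.3,0,0],[0,0,0]],[[-0.45,0,0],[0,0,0]],[[-0.6,0,0],[0,0,0]]])

```text
time_s: 20.25
tcp_pos: [0.5708, 0.149, 0.1484]
eef_rot: [-63.7, 89.9, 25.4]
contact_force: [0.1, 0.1, 0.7]
gripper_width: 0.0412
```

```bash
python3 - <<'E'
from h import *
p,Q,s=cur()
# knuckle push: tool forward 45 down; standoff pose: tips at knuckle - 40mm back along tool axis
e=40; F1=fwd(e,1);F2=fwd(e,-1)
for F in(F1,F2): print(np.degrees(R.from_matrix(Q.T@F).magnitude()),(R.from_matrix(Q.T@F).as_rotvec()).round(2))
show([])
c=r.capture("top");
a=cloud(c,np.ones((480,640),bool))
q=a[(a[:,0]>.525)&(a[:,0]<.63)&(a[:,1]>.02)&(a[:,1]<.31)&(a[:,2]<.075)&(a[:,2]>.045)];print("oto in bay",len(q),q.min(0).round(3),q.max(0).round(3))
E
```

```text
99.53921742885146 [ 1.45 -0.68 -0.67]
100.9789900725213 [-1.48  0.68 -0.69]
t 20.25 tcp [0.5708 0.149  0.1484] w 0.0412 F [0.1 0.1 0.7] ydir 179.2 xax [ 0.001  0.001 -1.   ] j [ 34.  17. -18.   0. -55. -34.]
oto in bay 583 [0.529 0.021 0.045] [0.63  0.308 0.075]
```

Next is the knuckle. I'll push it with the closed fingertips, tool tilted forward about 55° down so that the gripper body stays clear of the lid.

```bash
python3 - <<'E'
from h import *
p,Q,s=cur();A=np.array([.50,.09,.27]);D=down(270);S=np.array([.600,.046,.205])
F=fwd(55,-1)
show(line(p,Q,A,D,3)+line(A,D,S,F,3))
E
```

```text
t 20.3 tcp [0.5727 0.1498 0.1526] w 0.0412 F [1.5 1.9 3.7] ydir 179.2 xax [ 0.007  0.003 -1.   ] j [ 34.  17. -18.   0. -55. -34.]
[[[-0.05, 0.03, -0.03], [-0.13, 0.0, 0.0]], [[-0.1, 0.06, -0.05], [-0.27, 0.0, 0.0]], [[-0.16, 0.09, -0.08], [-0.4, 0.0, 0.0]], [[-0.21, 0.13, -0.11], [-0.54, 0.0, 0.0]], [[-0.26, 0.16, -0.13], [-0.67, 0.0, 0.0]]]
[[[-0.05, 0.04, -0.01], [-0.13, 0.0, 0.0]], [[-0.1, 0.08, -0.01], [-0.27, 0.0, 0.0]], [[-0.16, 0.12, -0.02], [-0.4, 0.0, 0.0]], [[-0.21, 0.16, -0.03], [-0.54, 0.0, 0.0]], [[-0.26, 0.2, -0.04], [-0.67, 0.0, 0.0]]]
[[[-0.05, 0.04, 0.01], [-0.13, 0.0, 0.0]], [[-0.1, 0.08, 0.03], [-0.27, 0.0, 0.0]], [[-0.16, 0.12, 0.04], [-0.4, 0.0, 0.0]], [[-0.21, 0.16, 0.06], [-0.54, 0.0, 0.0]], [[-0.26, 0.2, 0.07], [-0.67, 0.0, 0.0]]]
[[[0.03, 0.02, -0.04], [0.0, 0.05, 0.0]], [[0.06, 0.04, -0.09], [0.0, 0.1, 0.0]], [[0.09, 0.06, -0.13], [0.0, 0.16, 0.0]], [[0.12, 0.08, -0.18], [0.0, 0.21, 0.0]], [[0.14, 0.1, -0.22], [0.0, 0.26, 0.0]]]
[[[0.04, 0.02, -0.04], [0.0, 0.05, 0.0]], [[0.07, 0.04, -0.08], [0.0, 0.1, 0.0]], [[0.11, 0.06, -0.11], [0.0, 0.16, 0.0]], [[0.15, 0.08, -0.15], [0.0, 0.21, 0.0]], [[0.19, 0.1, -0.19], [0.0, 0.26, 0.0]]]
[[[0.04, 0.02, -0.03], [0.0, 0.05, 0.0]], [[0.09, 0.04, -0.06], [0.0, 0.1, 0.0]], [[0.13, 0.06, -0.09], [0.0, 0.16, 0.0]], [[0.18, 0.08, -0.12], [0.0, 0.21, 0.0]], [[0.22, 0.1, -0.15], [0.0, 0.26, 0.0]]]
```

>>> send_rows(plan=[[[-0.05,0.03,-0.03],[-0.13,0,0]],[[-0.1,0.06,-0.05],[-0.27,0,0]],[[-0.16,0.09,-0.08],[-0.4,0,0]],[[-0.21,0.13,-0.11],[-0.54,0,0]],[[-0.26,0.16,-0.13],[-0.67,0,0]]], jaw=-1)

```text
time_s: 20.8
tcp_pos: [0.548, 0.1302, 0.193]
eef_rot: [-96.8, 89.5, 22.8]
contact_force: [0.1, -0.0, -0.2]
gripper_width: 0.0069
```

>>> send_rows(plan=[[[-0.05,0.04,-0.01],[-0.13,0,0]],[[-0.1,0.08,-0.01],[-0.27,0,0]],[[-0.16,0.12,-0.02],[-0.4,0,0]],[[-0.21,0.16,-0.03],[-0.54,0,0]],[[-0.26,0.2,-0.04],[-0.67,0,0]]])

```text
time_s: 21.3
tcp_pos: [0.5244, 0.1099, 0.2333]
eef_rot: [-126.4, 89.4, 23.6]
contact_force: [0.4, -0.3, -1.0]
gripper_width: 0.0002
```

>>> send_rows(plan=[[[-0.05,0.04,0.01],[-0.13,0,0]],[[-0.1,0.08,0.03],[-0.27,0,0]],[[-0.16,0.12,0.04],[-0.4,0,0]],[[-0.21,0.16,0.06],[-0.54,0,0]],[[-0.26,0.2,0.07],[-0.67,0,0]]])

```text
time_s: 21.8
tcp_pos: [0.4997, 0.0887, 0.2736]
eef_rot: [-155.9, 89.3, 24.5]
contact_force: [1.7, 0.6, 0.2]
gripper_width: 0.0006
```

>>> send_rows(plan=[[[0.03,0.02,-0.04],[0,0.05,0]],[[0.06,0.04,-0.09],[0,0.1,0]],[[0.09,0.06,-0.13],[0,0.16,0]],[[0.12,0.08,-0.18],[0,0.21,0]],[[0.14,0.1,-0.22],[0,0.26,0]]])

```text
time_s: 22.3
tcp_pos: [0.5332, 0.0739, 0.254]
eef_rot: [-178.5, 77.5, 1.9]
contact_force: [-0.7, -0.1, -0.4]
gripper_width: 0.0007
```

```bash
python3 - <<'E'
from h import *
p,Q,s=cur();S=np.array([.600,.046,.205])
show(line(p,Q,S,fwd(55,-1),2))
c=r.capture("top");a=cloud(c,np.ones((480,640),bool))
q=a[(a[:,0]>.525)&(a[:,0]<.628)&(a[:,1]>.05)&(a[:,1]<.30)&(a[:,2]<.075)&(a[:,2]>.045)];print("oto in bay",len(q),np.percentile(q,[1,50,99],axis=0).round(3))
E
```

```text
t 22.3 tcp [0.5332 0.0739 0.254 ] w 0.0007 F [-0.7 -0.1 -0.4] ydir -89.6 xax [ 0.216  0.007 -0.976] j [ 33.  -0. -28.   8. -51.  53.]
[[[0.04, 0.02, -0.04], [0.0, 0.05, 0.0]], [[0.08, 0.04, -0.07], [0.0, 0.1, 0.0]], [[0.12, 0.06, -0.11], [0.0, 0.15, 0.0]], [[0.17, 0.08, -0.15], [0.0, 0.2, 0.0]], [[0.21, 0.1, -0.18], [0.0, 0.25, 0.01]]]
[[[0.05, 0.02, -0.03], [0.0, 0.05, 0.0]], [[0.1, 0.04, -0.06], [0.0, 0.1, 0.0]], [[0.14, 0.06, -0.08], [0.0, 0.15, 0.0]], [[0.19, 0.08, -0.11], [0.0, 0.2, 0.0]], [[0.24, 0.09, -0.14], [0.0, 0.25, 0.01]]]Traceback (most recent call last):
  File "<stdin>", line 5, in <module>
    return _quantile_unchecked(
        a, q, axis, out, overwrite_input, method, keepdims, weights)
    return _ureduce(a,
                    func=_quantile_ureduce_func,
    ...<5 lines>...
                    overwrite_input=overwrite_input,
                    method=method)
    r = func(a, **kwargs)
    result = _quantile(arr,
                       quantiles=q,
    ...<2 lines>...
                       out=out,
                       weights=wgt)
    slices_having_nans = np.isnan(arr[-1, ...])
                                  ~~~^^^^^^^^^
IndexError: index -1 is out of bounds for axis 0 with size 0
```

>>> send_rows(plan=[[[0.04,0.02,-0.04],[0,0.05,0]],[[0.08,0.04,-0.07],[0,0.1,0]],[[0.12,0.06,-0.11],[0,0.15,0]],[[0.17,0.08,-0.15],[0,0.2,0]],[[0.21,0.1,-0.18],[0,0.25,0.01]]])

```text
time_s: 22.85
tcp_pos: [0.5665, 0.0588, 0.2294]
eef_rot: [179.8, 66.1, 0.1]
contact_force: [-0.1, -1.1, 1.0]
gripper_width: 0.0002
```

>>> send_rows(plan=[[[0.05,0.02,-0.03],[0,0.05,0]],[[0.1,0.04,-0.06],[0,0.1,0]],[[0.14,0.06,-0.08],[0,0.15,0]],[[0.19,0.08,-0.11],[0,0.2,0]],[[0.24,0.09,-0.14],[0,0.25,0.01]]])

```text
time_s: 23.35
tcp_pos: [0.6078, 0.0425, 0.231]
eef_rot: [178.6, 55.9, -1.5]
contact_force: [0.8, -0.9, 2.4]
gripper_width: 0.0004
```

```bash
python3 - <<'E'
from h import *
p,Q,s=cur();F=fwd(55,-1)
C=np.array([.615,.046,.182]);E=C+np.array([.034,0,-.034])
c=r.capture("side");u,v=map(int,proj(c,[.62,.08,.149]));cv2.imwrite("pics/side4.png",cv2.resize(c["color"][v-100:v+80,u-120:u+120,::-1],None,fx=3,fy=3,interpolation=2))
print("tip",(p+.019*Q[:,0]).round(4))
show(line(p,Q,C,F,1)+line(C,F,E,F,2),3)
E
```

```text
tip [0.6185 0.0422 0.2153]
t 23.4 tcp [0.6082 0.0441 0.2313] w 0.0002 F [-0.1 -2.   0.5] ydir -90.0 xax [ 0.562 -0.015 -0.827] j [ 12.  -1. -56.  79.  -8.   2.]
[[[0.06, 0.005, 0.032], [0.01, 0.002, -0.004]], [[0.12, -0.001, 0.061], [0.011, 0.006, -0.007]], [[0.179, -0.007, 0.09], [0.012, 0.009, -0.011]], [[0.238, -0.013, 0.118], [0.013, 0.013, -0.015]], [[0.297, -0.019, 0.147], [0.014, 0.017, -0.019]]]
[[[0.032, 0.0, -0.006], [0.0, 0.0, 0.0]], [[0.063, 0.0, -0.011], [0.0, 0.0, 0.0]], [[0.095, 0.0, -0.017], [0.0, 0.0, 0.0]], [[0.126, 0.0, -0.022], [0.0, 0.0, 0.0]], [[0.158, 0.0, -0.028], [0.0, 0.0, 0.0]]]
[[[0.032, 0.0, -0.006], [0.0, 0.0, 0.0]], [[0.063, 0.0, -0.011], [0.0, 0.0, 0.0]], [[0.095, 0.0, -0.017], [0.0, 0.0, 0.0]], [[0.126, 0.0, -0.022], [0.0, 0.0, 0.0]], [[0.158, 0.0, -0.028], [0.0, 0.0, 0.0]]]
```

View pics/side4.png

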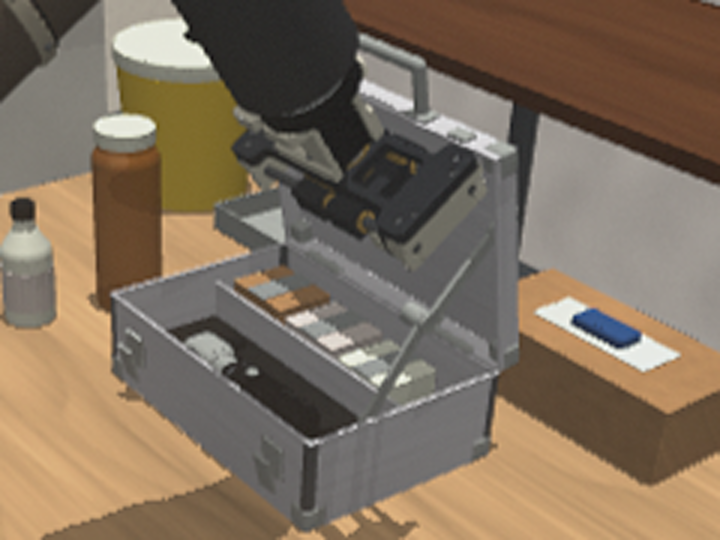

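The otoscope lies flat in the front bay, with its head near (215,350). The closed fingers are above the knuckle, but the wrist is near singular (j5 = -8°). I'll steepen the tool to about 66° and come in closer.

```bash
python3 - <<'E'
from h import *
p,Q,s=cur();F=fwd(66,-1)
B=np.array([.602,.045,.218]);C=np.array([.6196,.045,.1836])
show(line(p,Q,B,F,1)+line(B,F,C,F,1),3)
E
```

```text
t 23.4 tcp [0.6082 0.0441 0.2313] w 0.0002 F [-0.1 -2.   0.5] ydir -90.0 xax [ 0.562 -0.015 -0.827] j [ 12.  -1. -56.  79.  -8.   2.]
[[[0.01, -0.002, 0.017], [0.002, -0.045, -0.004]], [[0.02, -0.003, 0.034], [0.005, -0.091, -0.008]], [[0.03, -0.005, 0.05], [0.007, -0.136, -0.012]], [[0.04, -0.006, 0.067], [0.01, -0.182, -0.016]], [[0.05, -0.008, 0.084], [0.012, -0.227, -0.02]]]
[[[0.051, 0.0, -0.003], [0.0, 0.0, 0.0]], [[0.103, 0.0, -0.006], [0.0, 0.0, 0.0]], [[0.154, 0.0, -0.008], [0.0, 0.0, 0.0]], [[0.206, 0.0, -0.011], [0.0, 0.0, 0.0]], [[0.257, 0.0, -0.014], [0.0, 0.0, 0.0]]]
```

>>> send_rows(plan=[[[0.01,0,0.017],[0,-0.06,0]],[[0.02,0,0.034],[0.005,-0.12,-0.01]],[[0.03,-0.005,0.05],[0.01,-0.18,-0.01]],[[0.04,-0.006,0.067],[0.01,-0.227,-0.02]],[[0.05,-0.008,0.084],[0.01,-0.227,-0.02]]])

```text
time_s: 23.9
tcp_pos: [0.6016, 0.0477, 0.2185]
eef_rot: [-179.4, 66.2, 0.7]
contact_force: [1.3, 0.4, -0.2]
gripper_width: 0.0003
```

```bash
python3 - <<'E'
from h import *
p,Q,s=cur();F=fwd(66,-1)
C=np.array([.6196,.045,.1836]);E=np.array([.654,.045,.143])
show(line(p,Q,C,F,1)+line(C,F,E,F,2),3)
E
```

```text
t 23.9 tcp [0.6016 0.0477 0.2185] w 0.0003 F [ 1.3  0.4 -0.2] ydir -89.9 xax [ 0.404  0.005 -0.915] j [ 28.   3. -39.  23. -29.  43.]
[[[0.052, 0.004, -0.003], [0.0, 0.001, 0.001]], [[0.105, 0.008, -0.006], [0.0, 0.002, 0.002]], [[0.157, 0.012, -0.009], [0.0, 0.002, 0.004]], [[0.209, 0.015, -0.013], [0.0, 0.003, 0.005]], [[0.261, 0.019, -0.016], [0.0, 0.004, 0.006]]]
[[[0.034, 0.0, -0.01], [0.0, 0.0, 0.0]], [[0.068, 0.0, -0.02], [0.0, 0.0, 0.0]], [[0.102, 0.0, -0.03], [0.0, 0.0, 0.0]], [[0.136, 0.0, -0.04], [0.0, 0.0, 0.0]], [[0.17, 0.0, -0.05], [0.0, 0.0, 0.0]]]
[[[0.034, 0.0, -0.01], [0.0, 0.0, 0.0]], [[0.068, 0.0, -0.02], [0.0, 0.0, 0.0]], [[0.102, 0.0, -0.03], [0.0, 0.0, 0.0]], [[0.136, 0.0, -0.04], [0.0, 0.0, 0.0]], [[0.17, 0.0, -0.05], [0.0, 0.0, 0.0]]]
```

>>> send_rows(plan=[[[0.05,0,0],[0,0,0]],[[0.1,0.01,-0.005],[0,0,0]],[[0.16,0.01,-0.01],[0,0,0]],[[0.21,0.015,-0.013],[0,0,0]],[[0.26,0.019,-0.016],[0,0,0]]])

```text
time_s: 24.4
tcp_pos: [0.6194, 0.0443, 0.1828]
eef_rot: [-179.5, 66.2, 0.6]
contact_force: [-0.2, 0.4, -0.5]
gripper_width: 0.0007
```

>>> send_rows(plan=[[[0.034,0,-0.01],[0,0,0]],[[0.068,0,-0.02],[0,0,0]],[[0.1,0,-0.03],[0,0,0]],[[0.136,0,-0.04],[0,0,0]],[[0.17,0,-0.05],[0,0,0]]])

```text
time_s: 24.9
tcp_pos: [0.6373, 0.0446, 0.1626]
eef_rot: [-179.4, 66.2, 0.6]
contact_force: [-0.6, -0.5, 1.8]
gripper_width: 0.0004
```

```bash
python3 - <<'E'
from h import *
p,Q,s=cur();F=fwd(66,-1)
E=np.array([.654,.045,.143])
c=r.capture("side");u,v=map(int,proj(c,[.64,.05,.16]));cv2.imwrite("pics/side5.png",cv2.resize(c["color"][v-75:v+75,u-100:u+100,::-1],None,fx=4,fy=4,interpolation=2))
show(line(p,Q,E,F,2),3)
E
```

```text
t 24.95 tcp [0.6373 0.0446 0.1618] w 0.0003 F [ 1.2 -0.   0.6] ydir -89.9 xax [ 0.403  0.004 -0.915] j [ 25.  10. -42.  30. -19.  39.]
[[[0.012, 0.0, -0.007], [0.0, 0.001, 0.0]], [[0.028, -0.001, -0.012], [0.0, 0.002, 0.001]], [[0.045, -0.001, -0.017], [0.0, 0.002, 0.001]], [[0.061, -0.001, -0.022], [0.0, 0.003, 0.002]], [[0.077, -0.001, -0.026], [0.0, 0.003, 0.002]]]
[[[0.016, 0.0, -0.005], [0.0, 0.0, 0.001]], [[0.033, 0.0, -0.01], [0.0, 0.001, 0.001]], [[0.049, -0.001, -0.015], [0.0, 0.001, 0.002]], [[0.066, -0.001, -0.02], [0.0, 0.001, 0.002]], [[0.082, -0.001, -0.024], [0.0, 0.002, 0.003]]]
```

View pics/side5.png

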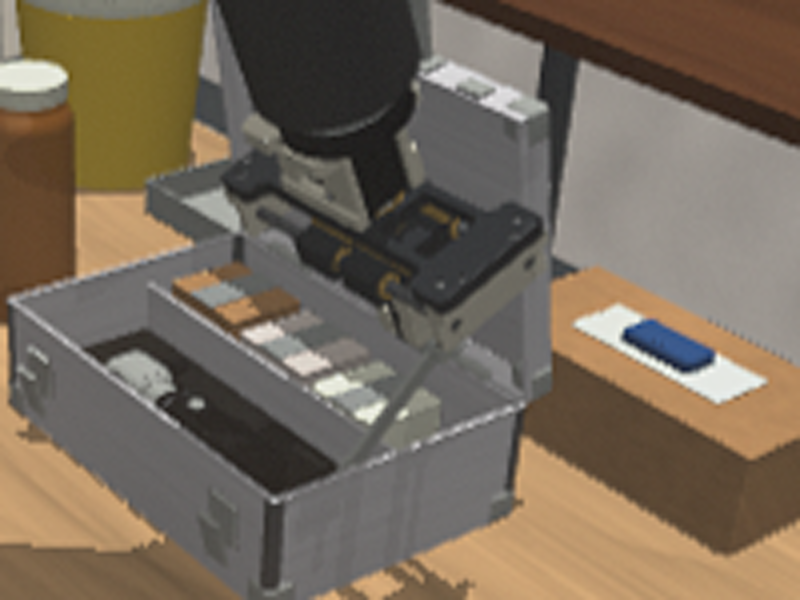

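The fingertips are on the knuckle, near (415,345), and pushing at about 2 N. Carrying on.

>>> send_rows(plan=[[[0.014,0,-0.007],[0,0,0]],[[0.03,0,-0.012],[0,0,0]],[[0.045,0,-0.017],[0,0,0]],[[0.06,0,-0.022],[0,0,0]],[[0.077,0,-0.026],[0,0,0]]])

```text
time_s: 25.45
tcp_pos: [0.6459, 0.0447, 0.1531]
eef_rot: [-179.4, 66.2, 0.6]
contact_force: [-0.1, -1.1, 3.5]
gripper_width: 0.0001
```

>>> send_rows(plan=[[[0.018,0,-0.005],[0,0,0]],[[0.035,0,-0.01],[0,0,0]],[[0.05,0,-0.015],[0,0,0]],[[0.07,0,-0.02],[0,0,0]],[[0.085,0,-0.024],[0,0,0]]])

```text
time_s: 25.95
tcp_pos: [0.6542, 0.0447, 0.1424]
eef_rot: [-179.5, 66.2, 0.6]
contact_force: [-5.0, -1.2, 4.8]
gripper_width: 0.0004
```

```bash
python3 - <<'E'
from h import *
show([])
for n in("side","top"):
    c=r.capture(n);a=cloud(c,np.ones((480,640),bool))
    b=a[(a[:,1]>.19)&(a[:,1]<.29)&(a[:,2]>.13)&(a[:,2]<.28)&(a[:,0]>.62)&(a[:,0]<.78)]
    for z in np.arange(.15,.28,.03):
        q=b[abs(b[:,2]-z)<.008]
        if len(q)>5:print(n,round(z,2),len(q),np.median(q[:,0]).round(4))
E
```

```text
t 25.95 tcp [0.6542 0.0447 0.1424] w 0.0004 F [-5.  -1.2  4.8] ydir -89.9 xax [ 0.403  0.004 -0.915] j [ 23.  12. -42.  34. -16.  36.]
side 0.15 13 0.7164
side 0.18 34 0.7017
side 0.21 36 0.6892
side 0.24 37 0.676
side 0.27 108 0.6487
top 0.27 441 0.6528
```

The lid measures about 1.15 rad, so the stay is broken. I'll back off horizontally, then check that the lid rests there.

>>> send_rows(plan=[[[-0.02,0,0.05],[0,0,0]],[[-0.05,0,0.11],[0,0,0]],[[-0.08,0,0.18],[0,0,0]],[[-0.11,0,0.25],[0,0,0]],[[-0.15,0,0.35],[0,0,0]]])

```text
time_s: 26.55
tcp_pos: [0.5958, 0.0448, 0.1415]
eef_rot: [-179.4, 66.2, 0.6]
contact_force: [0.1, 0.4, -0.1]
gripper_width: 0.0005
```

```bash
python3 - <<'E'
from h import *
p,Q,s=cur()
for k in (0,1):
    c=r.capture("side");a=cloud(c,np.ones((480,640),bool))
    b=a[(a[:,1]>.19)&(a[:,1]<.29)&(a[:,2]>.13)&(a[:,2]<.28)&(a[:,0]>.62)&(a[:,0]<.78)]
    for z in np.arange(.15,.26,.03):
        q=b[abs(b[:,2]-z)<.008]
        if len(q)>5:print(round(z,2),len(q),np.median(q[:,0]).round(4))
    # bar: highest points
    b=a[(a[:,1]>.115)&(a[:,1]<.215)&(a[:,2]>.27)&(a[:,0]>.55)&(a[:,0]<.72)];print(len(b),np.percentile(b,[5,50,95],axis=0).round(3).tolist() if len(b) else 0)
save(c,"side6.png")
A=np.array([.50,.10,.33]);F=down(270);G=down(179.3)
show(line(p,Q,A,F,2)+line(A,F,A+[.06,.06,.1],G,3))
E
```

```text
24 [[0.63, 0.116, 0.273], [0.636, 0.119, 0.311], [0.659, 0.135, 0.317]]
36 [[0.63, 0.115, 0.272], [0.639, 0.122, 0.292], [0.661, 0.14, 0.318]]
t 26.65 tcp [0.5941 0.0438 0.1412] w 0.0003 F [ 0.2 -1.2 -0.5] ydir -89.9 xax [ 0.402  0.004 -0.916] j [ 23.   7. -51.  44. -13.  26.]
[[[-0.14, -0.04, 0.0], [0.0, -0.05, 0.0]], [[-0.28, -0.08, 0.0], [0.0, -0.1, 0.0]], [[-0.42, -0.12, 0.01], [0.0, -0.16, 0.0]], [[-0.56, -0.16, 0.02], [0.0, -0.21, 0.0]], [[-0.7, -0.19, 0.03], [0.0, -0.26, 0.0]]]
[[[-0.14, -0.04, 0.04], [0.0, -0.05, 0.0]], [[-0.27, -0.07, 0.07], [0.0, -0.11, 0.0]], [[-0.41, -0.11, 0.11], [0.0, -0.16, 0.0]], [[-0.54, -0.15, 0.15], [0.0, -0.21, 0.0]], [[-0.68, -0.19, 0.18], [0.0, -0.26, 0.0]]]
[[[-0.04, -0.03, -0.03], [0.13, 0.0, 0.0]], [[-0.09, -0.05, -0.05], [0.27, 0.0, 0.0]], [[-0.13, -0.08, -0.08], [0.4, 0.0, 0.0]], [[-0.18, -0.11, -0.11], [0.54, 0.0, 0.0]], [[-0.22, -0.13, -0.13], [0.67, 0.0, 0.0]]]
[[[-0.04, -0.04, -0.01], [0.13, 0.0, 0.0]], [[-0.09, -0.07, -0.02], [0.27, 0.0, 0.0]], [[-0.13, -0.11, -0.03], [0.4, 0.0, 0.0]], [[-0.18, -0.15, -0.04], [0.54, 0.0, 0.0]], [[-0.22, -0.18, -0.05], [0.67, 0.0, 0.0]]]
[[[-0.04, -0.04, 0.01], [0.13, 0.0, 0.0]], [[-0.09, -0.07, 0.02], [0.27, 0.0, 0.0]], [[-0.13, -0.11, 0.03], [0.4, 0.0, 0.0]], [[-0.18, -0.15, 0.04], [0.54, 0.0, 0.0]], [[-0.22, -0.18, 0.05], [0.67, 0.0, 0.0]]]
```

View pics/side6.png

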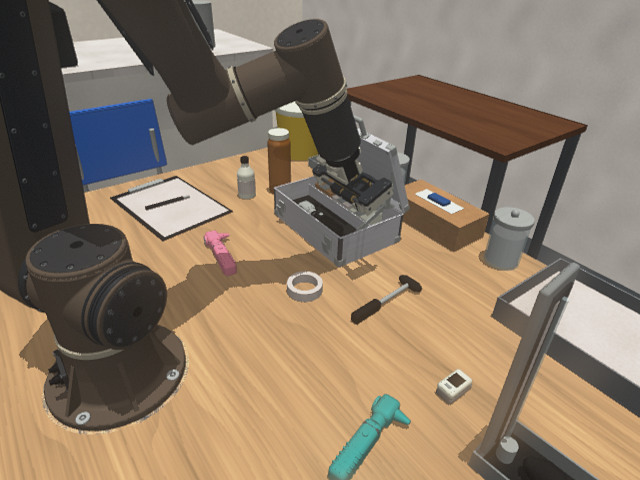

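The lid is still up near (380,170), and the otoscope is in the bay at (310,210). I'll retreat, then come over the bar.

>>> send_rows(plan=[[[-0.15,-0.04,0.03],[0,-0.05,0]],[[-0.3,-0.08,0.06],[0,-0.1,0]],[[-0.45,-0.12,0.09],[0,-0.16,0]],[[-0.6,-0.16,0.12],[0,-0.21,0]],[[-0.75,-0.19,0.15],[0,-0.26,0]]])

```text
time_s: 27.15
tcp_pos: [0.5274, 0.0729, 0.2362]
eef_rot: [-178.8, 78.1, 1.3]
contact_force: [0.4, -0.4, 0.4]
gripper_width: 0.0006
```

>>> send_rows(plan=[[[-0.14,-0.04,0.06],[0,-0.05,0]],[[-0.28,-0.07,0.12],[0,-0.11,0]],[[-0.42,-0.11,0.18],[0,-0.16,0]],[[-0.56,-0.15,0.24],[0,-0.21,0]],[[-0.7,-0.19,0.3],[0,-0.26,0]]])

```text
time_s: 27.65
tcp_pos: [0.4607, 0.1011, 0.3305]
eef_rot: [-112.4, 89.7, 67.8]
contact_force: [0.1, 0.1, -1.5]
gripper_width: 0.0004
```

```bash
python3 - <<'E'
from h import *
p,Q,s=cur()
for n in("side","top"):
    c=r.capture(n);a=cloud(c,np.ones((480,640),bool))
    b=a[(a[:,1]>.04)&(a[:,1]<.30)&(a[:,2]>.13)&(a[:,2]<.29)&(a[:,0]>.6)&(a[:,0]<.78)]
    for z in np.arange(.15,.26,.03):
        q=b[abs(b[:,2]-z)<.008]
        if len(q)>5:print(n,round(z,2),len(q),np.median(q[:,0]).round(4))
    b=a[(a[:,1]>.135)&(a[:,1]<.195)&(a[:,2]>.275)&(a[:,2]<.33)&(a[:,0]>.58)&(a[:,0]<.72)];b=b[b[:,2]>b[:,2].max()-.012];print("bar",len(b),np.percentile(b,[5,50,95],axis=0).round(4).tolist())
th=1.15;g=th+.0454;print("pred bar",HX-.2423*np.cos(g),.085+.2423*np.sin(g))
A=np.array([.55,.1635,.42]);G=down(179.3)
show(line(p,Q,A,G,3))
E
```

```text
side 0.15 242 0.7128
side 0.18 264 0.6996
side 0.21 291 0.6876
side 0.24 304 0.675
bar 57 [[0.63, 0.1384, 0.3077], [0.6324, 0.1537, 0.314], [0.6375, 0.17, 0.3174]]Traceback (most recent call last):
  File "<stdin>", line 9, in <module>
    return umr_maximum(a, axis, None, out, keepdims, initial, where)
ValueError: zero-size array to reduction operation maximum which has no identity
```

```bash
python3 - <<'E'
from h import *
p,Q,s=cur();G=down(179.3)
A=np.array([.50,.13,.40]);B=np.array([.6355,.1635,.40]);C=np.array([.6355,.1635,.315])
from h import line
H=down(225)
show(line(p,Q,A,H,2)+line(A,H,B,G,2)+line(B,G,C,G,1))
E
```

```text
t 27.75 tcp [0.4621 0.1018 0.3323] w 0.0007 F [ 0.9 -0.1  0.1] ydir -89.8 xax [ 0.006  0.006 -1.   ] j [ 36.  -2. -16.  -0. -76.  54.]
[[[-0.04, -0.02, -0.03], [0.1, 0.0, 0.0]], [[-0.09, -0.04, -0.05], [0.2, 0.0, 0.0]], [[-0.13, -0.06, -0.08], [0.3, 0.0, 0.0]], [[-0.18, -0.08, -0.1], [0.4, 0.0, 0.0]], [[-0.22, -0.1, -0.13], [0.5, 0.0, 0.01]]]
[[[-0.05, -0.03, -0.02], [0.1, 0.0, 0.0]], [[-0.09, -0.05, -0.03], [0.2, 0.0, 0.0]], [[-0.14, -0.08, -0.05], [0.3, 0.0, 0.0]], [[-0.18, -0.11, -0.07], [0.4, 0.0, 0.0]], [[-0.23, -0.14, -0.08], [0.5, 0.0, 0.01]]]
[[[0.0, -0.08, -0.05], [0.1, 0.0, 0.0]], [[0.0, -0.16, -0.1], [0.2, 0.0, 0.0]], [[0.0, -0.24, -0.14], [0.3, 0.0, 0.0]], [[0.0, -0.32, -0.19], [0.41, 0.0, 0.0]], [[0.0, -0.4, -0.24], [0.51, 0.0, 0.0]]]
[[[0.0, -0.09, -0.01], [0.1, 0.0, 0.0]], [[0.0, -0.18, -0.03], [0.2, 0.0, 0.0]], [[0.0, -0.28, -0.04], [0.3, 0.0, 0.0]], [[0.0, -0.37, -0.05], [0.41, 0.0, 0.0]], [[0.0, -0.46, -0.07], [0.51, 0.0, 0.0]]]
[[[0.11, 0.0, 0.0], [0.0, 0.0, 0.0]], [[0.23, 0.0, 0.0], [0.0, 0.0, 0.0]], [[0.34, 0.0, 0.0], [0.0, 0.0, 0.0]], [[0.45, 0.0, 0.0], [0.0, 0.0, 0.0]], [[0.57, 0.0, 0.0], [0.0, 0.0, 0.0]]]
```

>>> send_rows(plan=[[[-0.04,-0.02,-0.03],[0.1,0,0]],[[-0.09,-0.04,-0.05],[0.2,0,0]],[[-0.13,-0.06,-0.08],[0.3,0,0]],[[-0.18,-0.08,-0.1],[0.4,0,0]],[[-0.22,-0.1,-0.13],[0.5,0,0.01]]], jaw=0.1)

```text
time_s: 28.25
tcp_pos: [0.4813, 0.1165, 0.3651]
eef_rot: [-172.7, 89.7, -15.2]
contact_force: [-0.5, 0.3, 0.2]
gripper_width: 0.0344
```

>>> send_rows(plan=[[[-0.05,-0.03,-0.02],[0.1,0,0]],[[-0.09,-0.05,-0.03],[0.2,0,0]],[[-0.14,-0.08,-0.05],[0.3,0,0]],[[-0.18,-0.11,-0.07],[0.4,0,0]],[[-0.23,-0.14,-0.08],[0.5,0,0.01]]])

```text
time_s: 28.75
tcp_pos: [0.5002, 0.1313, 0.399]
eef_rot: [132.7, 89.5, -92.5]
contact_force: [0.5, -0.7, -0.4]
gripper_width: 0.0481
```

>>> send_rows(plan=[[[0,-0.08,-0.05],[0.1,0,0]],[[0,-0.16,-0.1],[0.2,0,0]],[[0,-0.24,-0.14],[0.3,0,0]],[[0,-0.32,-0.19],[0.4,0,0]],[[0,-0.4,-0.24],[0.5,0,0]]])

```text
time_s: 29.25
tcp_pos: [0.5686, 0.1482, 0.3978]
eef_rot: [151.4, 89.5, -96.5]
contact_force: [-0.6, -1.1, 1.1]
gripper_width: 0.0483
```

>>> send_rows(plan=[[[0,-0.09,-0.01],[0.1,0,0]],[[0,-0.18,-0.03],[0.2,0,0]],[[0,-0.28,-0.04],[0.3,0,0]],[[0,-0.37,-0.05],[0.4,0,0]],[[0,-0.46,-0.07],[0.5,0,0]]])

```text
time_s: 29.75
tcp_pos: [0.6369, 0.1646, 0.3963]
eef_rot: [168.8, 89.5, -101.8]
contact_force: [0.1, 0.6, 0.3]
gripper_width: 0.0481
```

```bash
python3 - <<'E'
from h import *
p,Q,s=cur();G=down(179.3);C=np.array([.6355,.1635,.315])
show(line(p,Q,C,G,2),3)
E
```

```text
t 29.75 tcp [0.6369 0.1646 0.3963] w 0.0481 F [0.1 0.6 0.3] ydir 179.5 xax [-0.002 -0.009 -1.   ] j [ 32.  16.  13.   0. -88. -32.]
[[[0.054, 0.001, 0.0], [0.0, -0.001, 0.0]], [[0.108, 0.002, -0.001], [0.001, -0.002, 0.0]], [[0.163, 0.003, -0.001], [0.001, -0.003, -0.001]], [[0.217, 0.003, -0.001], [0.002, -0.005, -0.001]], [[0.271, 0.004, -0.001], [0.002, -0.006, -0.001]]]
[[[0.054, 0.001, -0.001], [0.0, -0.001, 0.0]], [[0.108, 0.002, -0.001], [0.001, -0.002, 0.0]], [[0.163, 0.003, -0.002], [0.001, -0.003, -0.001]], [[0.217, 0.004, -0.002], [0.002, -0.005, -0.001]], [[0.271, 0.004, -0.003], [0.002, -0.006, -0.001]]]
```

>>> send_rows(plan=[[[0.054,0,0],[0,0,0]],[[0.108,0,0],[0,0,0]],[[0.16,0,0],[0,0,0]],[[0.215,0.005,0],[0,-0.005,0]],[[0.27,0.005,0],[0,-0.005,0]]])

```text
time_s: 30.25
tcp_pos: [0.6356, 0.1641, 0.3554]
eef_rot: [162.3, 89.7, -108.2]
contact_force: [0.5, 0.5, 0.0]
gripper_width: 0.0484
```

>>> send_rows(plan=[[[0.054,0,0],[0,0,0]],[[0.108,0,0],[0,0,0]],[[0.16,0,0],[0,0,0]],[[0.215,0.005,0],[0,-0.005,0]],[[0.27,0.005,0],[0,-0.005,0]]])

```text
time_s: 30.75
tcp_pos: [0.6348, 0.164, 0.3143]
eef_rot: [98.0, 89.9, -172.5]
contact_force: [-0.0, -1.1, -1.0]
gripper_width: 0.0479
```

>>> send_rows(plan=[[[0,0,0],[0,0,0]],[[0,0,0],[0,0,0]],[[0,0,0],[0,0,0]],[[0,0,0],[0,0,0]],[[0,0,0],[0,0,0]]], jaw=-1, force=25)

```text
time_s: 31.25
tcp_pos: [0.635, 0.164, 0.3147]
eef_rot: [80.3, 90.0, 169.8]
contact_force: [1.1, -0.2, -0.3]
gripper_width: 0.0138
```

```bash
python3 - <<'E'
from h import *
p,Q,s=cur();show(arcfrom(p,Q,0.0,9),3)
E
```

```text
lid angle 1.169 radius 0.2424
t 31.25 tcp [0.635  0.164  0.3147] w 0.0138 F [ 1.1 -0.2 -0.3] ydir 179.5 xax [-0.001  0.    -1.   ] j [ 31.  17.   4.  -0. -77. -32.]
[[[0.016, 0.039, 0.0], [0.0, 0.0, 0.0]], [[0.032, 0.078, -0.001], [0.0, 0.0, 0.0]], [[0.049, 0.116, -0.001], [0.0, 0.0, 0.0]], [[0.067, 0.154, -0.001], [0.0, 0.0, 0.0]], [[0.086, 0.191, -0.002], [0.0, 0.0, 0.0]]]
[[[0.02, 0.037, 0.0], [0.0, 0.0, 0.0]], [[0.041, 0.073, -0.001], [0.0, 0.0, 0.0]], [[0.063, 0.109, -0.001], [0.0, 0.0, 0.0]], [[0.086, 0.144, -0.001], [0.0, 0.0, 0.0]], [[0.11, 0.179, -0.002], [0.0, 0.0, 0.0]]]
[[[0.025, 0.034, 0.0], [0.0, 0.0, 0.0]], [[0.05, 0.067, -0.001], [0.0, 0.0, 0.0]], [[0.077, 0.1, -0.001], [0.0, 0.0, 0.0]], [[0.104, 0.132, -0.001], [0.0, 0.0, 0.0]], [[0.132, 0.163, -0.001], [0.0, 0.0, 0.0]]]
[[[0.029, 0.03, 0.0], [0.0, 0.0, 0.0]], [[0.059, 0.06, -0.001], [0.0, 0.0, 0.0]], [[0.089, 0.089, -0.001], [0.0, 0.0, 0.0]], [[0.12, 0.117, -0.001], [0.0, 0.0, 0.0]], [[0.152, 0.144, -0.001], [0.0, 0.0, 0.0]]]
[[[0.033, 0.026, 0.0], [0.0, 0.0, 0.0]], [[0.066, 0.052, 0.0], [0.0, 0.0, 0.0]], [[0.1, 0.0
[... 230 characters left out ...]
0, 0.0]], [[0.146, 0.082, -0.001], [0.0, 0.0, 0.0]], [[0.184, 0.1, -0.001], [0.0, 0.0, 0.0]]]
[[[0.038, 0.017, 0.0], [0.0, 0.0, 0.0]], [[0.077, 0.033, 0.0], [0.0, 0.0, 0.0]], [[0.116, 0.048, 0.0], [0.0, 0.0, 0.0]], [[0.156, 0.063, -0.001], [0.0, 0.0, 0.0]], [[0.196, 0.076, -0.001], [0.0, 0.0, 0.0]]]
[[[0.04, 0.012, 0.0], [0.0, 0.0, 0.0]], [[0.081, 0.023, 0.0], [0.0, 0.0, 0.0]], [[0.121, 0.033, 0.0], [0.0, 0.0, 0.0]], [[0.162, 0.042, 0.0], [0.0, 0.0, 0.0]], [[0.204, 0.05, 0.0], [0.0, 0.0, 0.0]]]
[[[0.041, 0.007, 0.0], [0.0, 0.0, 0.0]], [[0.083, 0.012, 0.0], [0.0, 0.0, 0.0]], [[0.125, 0.017, 0.0], [0.0, 0.0, 0.0]], [[0.167, 0.021, 0.0], [0.0, 0.0, 0.0]], [[0.208, 0.023, 0.0], [0.0, 0.0, 0.0]]]
```

>>> send_rows(plan=[[[0,0,0],[0,0,0]],[[0,0,0],[0,0,0]],[[0,0,0],[0,0,0]],[[0,0,0],[0,0,0]],[[0,0,0],[0,0,0]]])

```text
time_s: 31.75
tcp_pos: [0.635, 0.164, 0.3146]
eef_rot: [76.7, 90.0, 166.2]
contact_force: [0.8, -0.0, -1.2]
gripper_width: 0.0112
```

>>> send_rows(plan=[[[0.016,0.039,0],[0,0,0]],[[0.032,0.078,0],[0,0,0]],[[0.049,0.116,0],[0,0,0]],[[0.067,0.154,0],[0,0,0]],[[0.086,0.19,0],[0,0,0]]])

```text
time_s: 32.25
tcp_pos: [0.606, 0.1645, 0.3018]
eef_rot: [10.1, 90.0, 99.7]
contact_force: [1.0, 1.7, 0.4]
gripper_width: 0.0112
```

```bash
python3 - <<'E'
from h import *
p,Q,s=cur();show(arcfrom(p,Q,0.0,8)[:4],3)
E
```

```text
lid angle 1.038 radius 0.2425
t 32.25 tcp [0.606  0.1645 0.3018] w 0.0112 F [1.  1.7 0.4] ydir 179.5 xax [-0.     0.001 -1.   ] j [ 33.  14.  -1.  -0. -75. -33.]
[[[0.021, 0.036, 0.0], [0.0, 0.0, 0.0]], [[0.043, 0.072, -0.001], [0.0, 0.0, 0.0]], [[0.065, 0.108, -0.001], [0.0, 0.0, 0.0]], [[0.087, 0.143, -0.001], [0.0, 0.0, 0.0]], [[0.111, 0.178, -0.002], [0.0, 0.0, 0.0]]]
[[[0.025, 0.034, 0.0], [0.0, 0.0, 0.0]], [[0.05, 0.067, -0.001], [0.0, 0.0, 0.0]], [[0.077, 0.1, -0.001], [0.0, 0.0, 0.0]], [[0.104, 0.131, -0.001], [0.0, 0.0, 0.0]], [[0.132, 0.163, -0.001], [0.0, 0.0, 0.0]]]
[[[0.029, 0.03, 0.0], [0.0, 0.0, 0.0]], [[0.059, 0.06, -0.001], [0.0, 0.0, 0.0]], [[0.089, 0.089, -0.001], [0.0, 0.0, 0.0]], [[0.12, 0.117, -0.001], [0.0, 0.0, 0.0]], [[0.152, 0.144, -0.001], [0.0, 0.0, 0.0]]]
[[[0.033, 0.026, 0.0], [0.0, 0.0, 0.0]], [[0.066, 0.052, 0.0], [0.0, 0.0, 0.0]], [[0.1, 0.077, -0.001], [0.0, 0.0, 0.0]], [[0.134, 0.1, -0.001], [0.0, 0.0, 0.0]], [[0.169, 0.123, -0.001], [0.0, 0.0, 0.0]]]
```

Gripping the bar and tracking the arc with little force.

>>> send_rows(plan=[[[0.021,0.036,0],[0,0,0]],[[0.043,0.072,0],[0,0,0]],[[0.065,0.108,0],[0,0,0]],[[0.087,0.143,0],[0,0,0]],[[0.11,0.178,0],[0,0,0]]])

```text
time_s: 32.75
tcp_pos: [0.5788, 0.165, 0.285]
eef_rot: [2.8, 89.9, 92.3]
contact_force: [1.8, 3.4, 0.8]
gripper_width: 0.0108
```

>>> send_rows(plan=[[[0.025,0.034,0],[0,0,0]],[[0.05,0.067,0],[0,0,0]],[[0.077,0.1,0],[0,0,0]],[[0.104,0.131,0],[0,0,0]],[[0.132,0.163,0],[0,0,0]]])

```text
time_s: 33.25
tcp_pos: [0.5541, 0.1654, 0.2649]
eef_rot: [-10.7, 89.9, 78.8]
contact_force: [2.0, 3.4, -0.8]
gripper_width: 0.0116
```

>>> send_rows(plan=[[[0.029,0.03,0],[0,0,0]],[[0.059,0.06,0],[0,0,0]],[[0.089,0.089,0],[0,0,0]],[[0.12,0.117,0],[0,0,0]],[[0.152,0.144,0],[0,0,0]]])

```text
time_s: 33.75
tcp_pos: [0.5322, 0.1657, 0.2417]
eef_rot: [-14.4, 89.9, 75.1]
contact_force: [1.8, 4.3, 0.6]
gripper_width: 0.0112
```

```bash
python3 - <<'E'
from h import *
p,Q,s=cur();show(arcfrom(p,Q,0.0,5),3)
E
```

```text
lid angle 0.643 radius 0.2426
t 33.75 tcp [0.5322 0.1657 0.2417] w 0.0112 F [1.8 4.3 0.6] ydir 179.5 xax [ 0.     0.002 -1.   ] j [ 37.  10. -15.  -0. -66. -38.]
[[[0.034, 0.024, 0.0], [0.0, 0.0, 0.0]], [[0.067, 0.05, -0.001], [0.0, 0.0, 0.0]], [[0.101, 0.074, -0.001], [0.0, 0.0, 0.0]], [[0.135, 0.097, -0.001], [0.0, 0.0, 0.0]], [[0.17, 0.12, -0.001], [0.0, 0.0, 0.0]]]
[[[0.035, 0.022, 0.0], [0.0, 0.0, 0.0]], [[0.072, 0.042, 0.0], [0.0, 0.0, 0.0]], [[0.108, 0.062, -0.001], [0.0, 0.0, 0.0]], [[0.145, 0.081, -0.001], [0.0, 0.0, 0.0]], [[0.183, 0.099, -0.001], [0.0, 0.0, 0.0]]]
[[[0.038, 0.017, 0.0], [0.0, 0.0, 0.0]], [[0.076, 0.033, 0.0], [0.0, 0.0, 0.0]], [[0.115, 0.048, -0.001], [0.0, 0.0, 0.0]], [[0.154, 0.062, -0.001], [0.0, 0.0, 0.0]], [[0.194, 0.075, -0.001], [0.0, 0.0, 0.0]]]
[[[0.04, 0.012, 0.0], [0.0, 0.0, 0.0]], [[0.08, 0.023, 0.0], [0.0, 0.0, 0.0]], [[0.12, 0.033, 0.0], [0.0, 0.0, 0.0]], [[0.161, 0.041, -0.001], [0.0, 0.0, 0.0]], [[0.202, 0.049, -0.001], [0.0, 0.0, 0.0]]]
[[[0.041, 0.007, 0.0], [0.0, 0.0, 0.0]], [[0.082, 0.012, 0.0], [0.0, 0.0, 0.0]], [[0.124, 0.017, 0.0], [0.0, 0.0, 0.0]], [[0.165, 0.02, 0.0], [0.0, 0.0, 0.0]], [[0.206, 0.023, 0.0], [0.0, 0.0, 0.0]]]
```

>>> send_rows(plan=[[[0.034,0.024,0],[0,0,0]],[[0.067,0.05,0.003],[0,0,0]],[[0.1,0.074,0.005],[0,0,0]],[[0.135,0.097,0.005],[0,0,0]],[[0.17,0.12,0.005],[0,0,0]]])

```text
time_s: 34.25
tcp_pos: [0.5138, 0.1661, 0.2156]
eef_rot: [17.9, 90.0, 107.4]
contact_force: [1.4, -0.7, -0.5]
gripper_width: 0.0114
```

>>> send_rows(plan=[[[0.035,0.022,0],[0,0,0]],[[0.072,0.042,0],[0,0,0]],[[0.108,0.062,0],[0,0,0]],[[0.145,0.081,0],[0,0,0]],[[0.183,0.099,0],[0,0,0]]])

```text
time_s: 34.75
tcp_pos: [0.4989, 0.1663, 0.1878]
eef_rot: [-17.4, 90.0, 72.2]
contact_force: [3.6, 0.8, -0.6]
gripper_width: 0.0109
```

>>> send_rows(plan=[[[0.038,0.017,0],[0,0,0]],[[0.076,0.033,0],[0,0,0]],[[0.115,0.048,0],[0,0,0]],[[0.154,0.062,0],[0,0,0]],[[0.194,0.075,0],[0,0,0]]])

```text
time_s: 35.25
tcp_pos: [0.4881, 0.1665, 0.1584]
eef_rot: [-53.8, 89.9, 35.8]
contact_force: [6.7, -0.2, -2.8]
gripper_width: 0.0113
```

```bash
python3 - <<'E'
from h import *
p,Q,s=cur();show(arcfrom(p,Q,0.0,3),3)
E
```

```text
lid angle 0.252 radius 0.2421
t 35.25 tcp [0.4881 0.1665 0.1584] w 0.0113 F [ 6.7 -0.2 -2.8] ydir 179.5 xax [ 0.001  0.001 -1.   ] j [ 41.  10. -26.   0. -54. -41.]
[[[0.026, 0.009, 0.0], [0.0, 0.0, 0.0]], [[0.052, 0.017, 0.0], [0.0, 0.0, 0.0]], [[0.078, 0.024, 0.0], [0.0, 0.0, 0.0]], [[0.104, 0.03, 0.0], [0.0, 0.0, 0.0]], [[0.131, 0.036, 0.0], [0.0, 0.0, 0.0]]]
[[[0.027, 0.006, 0.0], [0.0, 0.0, 0.0]], [[0.053, 0.011, 0.0], [0.0, 0.0, 0.0]], [[0.08, 0.015, 0.0], [0.0, 0.0, 0.0]], [[0.107, 0.02, 0.0], [0.0, 0.0, 0.0]], [[0.134, 0.023, 0.0], [0.0, 0.0, 0.0]]]
[[[0.027, 0.003, 0.0], [0.0, 0.0, 0.0]], [[0.054, 0.006, 0.0], [0.0, 0.0, 0.0]], [[0.081, 0.009, 0.0], [0.0, 0.0, 0.0]], [[0.108, 0.011, 0.0], [0.0, 0.0, 0.0]], [[0.135, 0.012, 0.0], [0.0, 0.0, 0.0]]]
```

>>> send_rows(plan=[[[0.026,0.004,0],[0,0,0]],[[0.052,0.01,0],[0,0,0]],[[0.078,0.016,0],[0,0,0]],[[0.104,0.022,0],[0,0,0]],[[0.13,0.026,0],[0,0,0]]])

```text
time_s: 35.75
tcp_pos: [0.4834, 0.1666, 0.1384]
eef_rot: [-8.0, 89.9, 81.5]
contact_force: [-5.0, 3.6, 0.4]
gripper_width: 0.0112
```

>>> send_rows(plan=[[[0.027,0.004,0],[0,0,0]],[[0.053,0.008,0],[0,0,0]],[[0.08,0.012,0],[0,0,0]],[[0.107,0.016,0],[0,0,0]],[[0.134,0.018,0],[0,0,0]]])

```text
time_s: 36.25
tcp_pos: [0.4804, 0.1666, 0.1178]
eef_rot: [28.8, 89.9, 118.3]
contact_force: [-4.4, 3.9, 0.3]
gripper_width: 0.0113
```

>>> send_rows(plan=[[[0.027,0.002,0],[0,0,0]],[[0.054,0.003,0],[0,0,0]],[[0.08,0.004,0],[0,0,0]],[[0.105,0.005,0],[0,0,0]],[[0.13,0.006,0],[0,0,0]]])

```text
time_s: 36.75
tcp_pos: [0.4792, 0.1665, 0.0998]
eef_rot: [98.0, 90.0, -172.5]
contact_force: [-18.9, 1.3, 38.1]
gripper_width: 0.011
```

```bash
python3 - <<'E'
from h import *
show([])
c=r.capture("side");a=cloud(c,np.ones((480,640),bool))
q=a[(a[:,0]>.54)&(a[:,0]<.7)&(a[:,1]>.03)&(a[:,1]<.12)&(a[:,2]>.08)&(a[:,2]<.15)]
A=np.c_[q[:,:2],np.ones(len(q))];print("lid plane",np.linalg.lstsq(A,q[:,2],rcond=None)[0].round(4),len(q),np.median(q[:,2]))
E
```

```text
t 36.75 tcp [0.4792 0.1665 0.0998] w 0.011 F [-18.9   1.3  38.1] ydir 179.6 xax [-0.001 -0.    -1.   ] j [ 41.  13. -31.  -0. -46. -42.]
lid plane [-0.0006  0.0056  0.1057] 1167 0.10566642406898108
```

The lid is shut and level, matching the first reading. Releasing.

>>> send_rows(plan=[[[0,0,0],[0,0,0]],[[0,0,0],[0,0,0]],[[0,0,0],[0,0,0]],[[0,0,0],[0,0,0]],[[0,0,0],[0,0,0]]], jaw=-0.4)

```text
time_s: 37.3
tcp_pos: [0.4792, 0.1662, 0.0994]
eef_rot: [113.8, 89.9, -156.6]
contact_force: [-0.0, -0.3, 0.4]
gripper_width: 0.0263
```

>>> send_rows(plan=[[[-0.04,0,0],[0,0,0]],[[-0.12,0,0],[0,0,0]],[[-0.3,0,0],[0,0,0]],[[-0.55,0,0],[0,0,0]],[[-0.8,0,0],[0,0,0]]])

```text
time_s: 37.8
tcp_pos: [0.4792, 0.166, 0.2216]
eef_rot: [127.1, 89.9, -143.3]
contact_force: [1.8, 0.9, -0.5]
gripper_width: 0.0263
```

>>> send_rows(plan=[[[-0.1,0.05,0],[0,0,0]],[[-0.2,0.1,0],[0,0,0]],[[-0.3,0.15,0],[0,0,0]],[[-0.4,0.2,0],[0,0,0]],[[-0.4,0.2,0],[0,0,0]]])

```text
time_s: 38.3
tcp_pos: [0.4495, 0.1666, 0.2849]
eef_rot: [-53.6, 89.8, 36.0]
contact_force: [0.0, -0.7, 0.2]
gripper_width: 0.026
```

```bash
python3 - <<'E'
from h import *
show([])
c=r.capture("side");save(c,"side7.png");a=cloud(c,np.ones((480,640),bool))
q=a[(a[:,0]>.54)&(a[:,0]<.7)&(a[:,1]>.03)&(a[:,1]<.25)&(a[:,2]>.08)&(a[:,2]<.15)]
A=np.c_[q[:,:2],np.ones(len(q))];print("lid plane",np.linalg.lstsq(A,q[:,2],rcond=None)[0].round(4),len(q),np.median(q[:,2]))
E
```

```text
t 38.3 tcp [0.4495 0.1666 0.2849] w 0.026 F [ 0.  -0.7  0.2] ydir 179.6 xax [ 0.003  0.002 -1.   ] j [ 44.   0. -20.   0. -70. -44.]
lid plane [-0.0007  0.0017  0.1059] 2567 0.10568693654637429
```

View pics/side7.png

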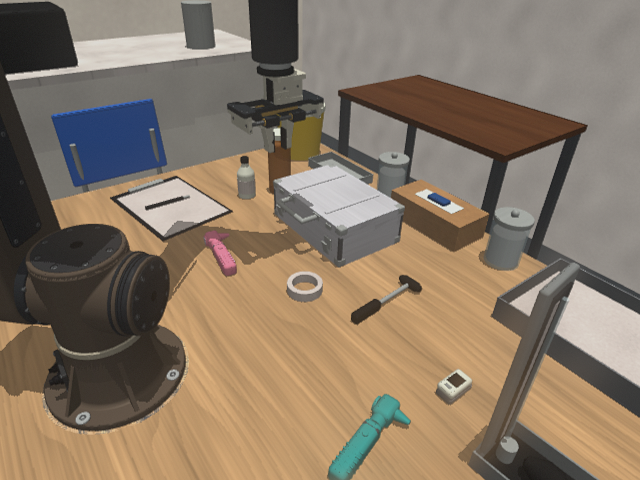

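The chest is shut at (337,210), the gripper touches nothing, and every other object is where it started. Handing in.

```bash
python3 -c "
from plant import r
print(r.close_job())"
```

```text
the job is handed in; nothing more can be done
None
```

The otoscope is packed in the front compartment, the lid is fully shut, and I handed the job in at about 38 s of the 72 s allowed.

1. **Lid raised:** I lifted it by the bar to its limit and let go. It held at about 1.38 rad by itself, with the knuckle measured at the locked position.
2. **Otoscope placed:** I laid it lengthwise in the front bay and let go only after it touched the floor. Two later pictures showed it lying flat.
3. **Stay broken:** I pushed the knuckle back with closed fingertips while the lid was up, with at most about 7 N on the tool. The lid sank to about 1.17 rad (more than the 0.15 rad expected) and stayed there when I backed off.
4. **Lid lowered:** I kept hold of the bar until the lid was shut.

**Final checks:** The lid was level, with its top at 106 mm as at the start. In the last side picture the other things stood where they began, judged by eye, and the gripper touched nothing.

**What did not match:**
- **Bar position:** the cameras put the bar about 3 mm off where the gripper found it, so sideways forces while gripping and moving it reached about 20 N.
- **Force at closing:** the tool force was about 43 N (38 N of it upward) as the lid seated, through the fingers on the bar. That is above the 40 N figure for the arm and gripper body, but I saw no body contact.

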